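Clamp a test card in the lever socket

ROBOT

A 7-joint arm with a two-finger parallel gripper is mounted at the origin on a cart in front of the work surface, level with it; the furniture and walls round the work are solid. World frame = base frame: x ahead of the robot, y to its left, z up, the work surface at z = 0. Lengths are in m, angles in rad, forces in N, time in s.
With the tool pointing down it reaches from about 0.425 to 0.925 m from the base axis. Payload 6.8 kg.
Tool frame: the origin (TCP) lies between the finger pads; the fingertips stand 22 mm ahead of it and the grasp point (between the pads) lies 3 mm ahead of it; x points along the fingers, y is the direction in which the jaws open and shut, and the axes are right-handed (so a half turn about x gives the same grasp; the last joint's range is limited). The gripper opens to 88 mm and grips with 3 to 60 N. Pads are 20 mm wide; open, the fingers measure 115 mm over their backs; the gripper's body (75 mm by 178 mm) begins 61 mm behind the grasp point.
Start: joints at [1.008, 0.477, 0.022, 1.555, -0.011, 1.109, -0.083], TCP at [0.297, -0.606, 0.245] pointing down, gripper open.
Joint ranges: [-2.96, 2.96], [-0.34, 2.1], [-1.41, 1.46], [0.24, 2.44], [-1.37, 4.51], [0.17, 1.92], [-2.96, 2.96]. Speed limits (rad/s): [2.39, 2.39, 3.14, 3.14, 3.14, 3.14, 3.14].

INTERFACE

Orientations are given as a unit quaternion [w, x, y, z].
In Python, from rig import manip gives the robot as it stands. The module is installed in compiled form; this text tells all that it offers.
- The arm moves only by the tool servo_tool, never from a script. Its argument "targets" is a list of rows, each a list of 7 numbers: the shift along the tool's x, y, z in m, then the turn, a rotation vector about the tool's x, y, z in degrees, then the opening, from -1 (shut) to 1 (fully open), so that 0 is half open. In form: [[tx, ty, tz, rx, ry, rz, claw], ...]. A call has exactly 5 rows; each row is the pose to reach, as a shift and turn from the pose commanded when the call began, along the tool's axes at that moment; what a row does not reach only later rows make up. A row lasts 1/10 s, in which the tool goes at most 50 mm and 8.59 degrees, less where a joint would pass 70% of its speed; a pose out of reach is approached as far as the arm can. A call with a gripper value outside its range is refused whole. The fingers move at their own pace and stop on an object; "force" is the grip in N (left out, the last holds). Time passes only in rows, so rows that repeat a pose let the fingers close, or fill a call up. It gives the time, the measured TCP pose, the force and the opening at its end, in the units of the state.
- manip.state(): the state, without advancing time (a new reading comes with each control period).
- manip.snapshot(name): name is "scene" or "top" or "wrist"; returns a dict with "color" (480x640x3 uint8, red, green, blue), "intrinsics" (3x3 intrinsics, pixels), "R" (3x3) and "t" (3): a world point X has camera coordinates R X + t; the wrist camera has in their place "mount" (4x4, takes a point from camera to tool coordinates, whose origin is the TCP and whose axes are the tool frame's). Camera axes: x right, y down, z forward; pixel columns grow to the right and rows downward; lengths in m; the calibration is good to about 2 mm. A picture is of the moment at which its call begins: read the wrist's pose just before it. There is no depth.
- manip.sign_off(): hands the job in, once; it reports no verdict.
The state is a dict: "time": time; "joint_positions": joint angles; "dq": joint speeds; "tau": joint torques, N m; "ee_pos": TCP position; "eef_rot": TCP orientation; "wrist_force": force on the tool from outside, world axes, zero at the start; "torque": the same for the moment, N m; "finger_gap": finger opening in m.
Only numpy, scipy, OpenCV 4.12 (cv2) and the standard library are available. Lean on these libraries where they do the work, as an engineer would, in place of code of your own. Each camera call takes 0.05 s, during which the arm holds its last target.

TASK

Draw the tall card with the orange grip up out of the leaning rack, leaving the short cards leaning there, and lower it upright, contacts down, to the bottom of the open slot in the blue test socket; do not drop it in. Let go of it, then swing the red lever fully shut so that the card is clamped. Leave the other things on the bench alone.

Things in the scene. Friction and masses are not known exactly. Their poses are not given: they have to be found in the camera images.
- card_mid (a point): centre of the tall test card: black and green, 90 mm wide (its y), 8 thick (its x), 115 high (its z), 80 to 170 g, with an orange grip over its top 42 mm and brass contacts along its foot. It starts in the rack with two short cards, in front, middle or back place, z leaning 0.22 rad from vertical towards the rack's +x, about 50 mm higher than the others. It may face either way in the socket
- card_grip (a point): point in the middle of the orange grip of the tall card, 21 mm below its top edge, half-way through its thickness; axes as the card's
- card_foot (a point): middle of the tall card's foot edge (underside), 57.5 mm below card_mid along the card's z
- short_1_mid (a point): centre of a short card like the tall one but 62 mm high, with a grey top, 80 g; stays leaning in the rack, free to tip back 9 mm when the tall card behind it leaves
- short_2_mid (a point): centre of the other short grey-topped card, same size
- card_stand: fixed grey and aluminium card rack, 104 x 120 mm; origin under its middle at bench level, floor 10 mm up. Its back panel (60 mm long, at +x) leans 0.22 rad towards +x; the three cards lean on it one before the other, foot on the floor behind a 12 mm high front lip, between 22 mm high side cheeks
- slot (a point): middle of the slot floor of the fixed blue test socket, 12 mm above the bench; x across the slot, y along it. Slot 98 mm long, its sides 45 to 52 mm above the bench, with sloping lead-ins. The jaw at +x is fixed (face at x = +7 mm); the white jaw at -x moves with the lever: slot about 8 mm wide shut, 4.5 mm wider per rad (13 to 16 at the start). Shutting brings the card to about x = +3 mm, upright
- socket_lever (a joint): angle of the red-ended clamp lever at the socket's +y end, rad: 0 = shut, level, pointing to the slot's -x, at a firm stop; 1.57 = upright; 1.9 = wide open stop. Starts at 1.35 to 1.75. Turns about the slot's y axis, stays where it is left (friction about 0.15 N m, 2 N at the grip), little stiffer as the jaw meets the card
- lever_hinge (a point): the lever's pivot, 30 mm above the bench, 90 mm to the +y side of the slot's middle and 17 mm to its -x side; axes as the slot's
- lever_grip (a point): middle of the red grip at the lever's end, 78 mm from the pivot; grip 40 mm long (58 to 98 mm from the pivot), 20 wide along y, 10 thick. Its x axis points back to the pivot; its +z side is the one to push on when shutting (+x side when upright, top when shut)
- pliers: red-handled pliers, 170 mm long, lying; a bystander, origin under its middle; leave it where it is
- tape_roll: blue tape roll, 89 mm across, 25 mm high, lying flat; a bystander, origin under its middle; leave it where it is
- bracket: small chrome angle bracket, 28 x 56 x 36 mm; a bystander, origin under its middle; leave it where it is
- pin_plate: yellow plate, 50 x 62 x 10 mm, lying flat; a bystander, origin under its middle; leave it where it is
- mug: white coffee mug, 80 mm across, 92 mm high; a bystander, origin under its middle; leave it where it is
- tall_card: the tall card itself; its origin is the middle of its foot edge, as card_foot

How it is judged:
On the way, in this order (a step that is already met when the one before it is completed fails the run):
1. the tall card is drawn up clear of the rack, with the lever still open (height (world z) of card_foot above 0.08 m and value of joint socket_lever above 1 rad), for 0.1 s.
2. the tall card stands on the floor of the slot, let go, with the lever still open (x of card_foot in the frame of slot between -0.009 and 0.009 m and y of card_foot in the frame of slot between -0.008 and 0.008 m and z of card_foot in the frame of slot below 0.004 m and angle between card_mid's own z axis and vertical below 0.3 rad and contact force between the fingers and tall_card below 0.2 N and value of joint socket_lever above 1 rad), for 0.1 s.
At the end, for the whole second after the job is handed in: Card stands on the slot floor: foot within 4 mm of it, within 8 mm of the middle along the slot, 0 to 9 mm towards the fixed jaw, 0.08 rad of upright, at rest; lever below 0.1 rad; short cards still lean in the rack (moved under 30 mm, under 0.5 rad from vertical) (x of card_foot in the frame of slot between -0.009 and 0.009 m and y of card_foot in the frame of slot between -0.008 and 0.008 m and z of card_foot in the frame of slot below 0.004 m and height (world z) of card_foot above 0.005 m and x of card_foot in the frame of slot above 0 m and angle between card_mid's own z axis and vertical below 0.08 rad and value of joint socket_lever below 0.1 rad and linear speed of tall_card below 0.02 m/s and distance of each of short_1_mid, short_2_mid from where it was at the start of the episode below 0.03 m and angle between each of short_1_mid, short_2_mid's own z axis and vertical below 0.5 rad); the robot touches nothing.
It fails at once if a short card is pulled out or toppled (centre moved over 40 mm or tilted over 0.6 rad) (distance of any of short_1_mid, short_2_mid from where it was at the start of the episode above 0.04 m or angle between any of short_1_mid, short_2_mid's own z axis and vertical above 0.6 rad).
It fails at once if the tall card is dropped into the socket (over 0.6 m/s within 30 mm of the slot) (horizontal distance between card_foot and slot below 0.03 m and height (world z) of card_foot below 0.08 m and linear speed of tall_card above 0.6 m/s).
It fails at once if a bystander is moved more than 30 mm (distance of any of pliers, tape_roll, bracket, pin_plate, mug from where it was at the start of the episode above 0.03 m).
It also fails if it takes over 54 s, if anything falls off the work surface, if the arm or the gripper's body presses on something with over 40 N, if the wrist force passes 120 N, or if a joint passes its speed limit or range.

## Working session

There is one attempt and no reset: what is moved stays moved. The work goes in short steps, Python scripts to look and compute and a tool call to move; the robot and the scene stay as the last step left them, time stands still between calls to the robot, and variables do not carry over. Pictures are saved under pics/ and viewed, and the job is handed in when it is done.

Besides the shell and the picture viewer there is one more tool, called after "Emit:" as name(argument=value, ...), one argument or row to a line, values as JSON. servo_tool: Moves the arm, as the interface text tells. Its arguments: {"type":"object","properties":{"targets":{"type":"array","items":{"type":"array","items":{"type":"number"}}},"force":{"type":"number"}},"required":["targets"]}

```bash
mkdir -p pics; python3 - <<'E'
from rig import manip
import cv2, numpy as np
s=manip.state();print({k:np.round(v,3).tolist() for k,v in s.items()})
for n in ["scene","top","wrist"]:
    d=manip.snapshot(n); cv2.imwrite(f"pics/{n}0.png",d["color"][:,:,::-1])
    np.savez(f"pics/{n}0.npz",**d)
    print(n,{k:np.round(v,4).tolist() for k,v in d.items() if k!="color"})
E
```

```text
{'time': 0.0, 'joint_positions': [1.008, 0.478, 0.022, 1.556, -0.011, 1.109, -0.083], 'dq': [0.001, 0.001, 0.001, -0.0, -0.0, 0.002, 0.0], 'tau': [-0.001, -58.286, 1.534, -27.26, -0.054, 0.017, 0.0], 'ee_pos': [0.296, -0.606, 0.244], 'eef_rot': [-0.159, -0.689, -0.16, 0.689], 'wrist_force': [0.042, -0.157, 0.03], 'torque': [0.045, -0.043, -0.044], 'finger_gap': 0.088}
scene {'intrinsics': [[449.8193, 0.0, 327.7746], [0.0, 449.8193, 237.8204], [0.0, 0.0, 1.0]], 'R': [[-0.9979, -0.0632, 0.0101], [-0.0476, 0.6272, -0.7774], [0.0428, -0.7763, -0.6289]], 't': [0.5497, 0.0916, 1.1307]}
top {'intrinsics': [[481.0432, 0.0, 329.0683], [0.0, 481.0432, 235.3251], [0.0, 0.0, 1.0]], 'R': [[0.0005, -0.9999, 0.0148], [-0.9869, -0.0029, -0.1611], [0.1611, -0.0146, -0.9868]], 't': [0.0226, 0.5495, 1.1]}
wrist {'intrinsics': [[377.1113, 0.0, 318.4365], [0.0, 377.1113, 237.6918], [0.0, 0.0, 1.0]], 'mount': [[-0.0006, -0.27, 0.9629, -0.1405], [1.0, 0.0, 0.0007, -0.0001], [-0.0002, 0.9629, 0.27, -0.0751], [0.0, 0.0, 0.0, 1.0]]}
```

View pics/scene0.png

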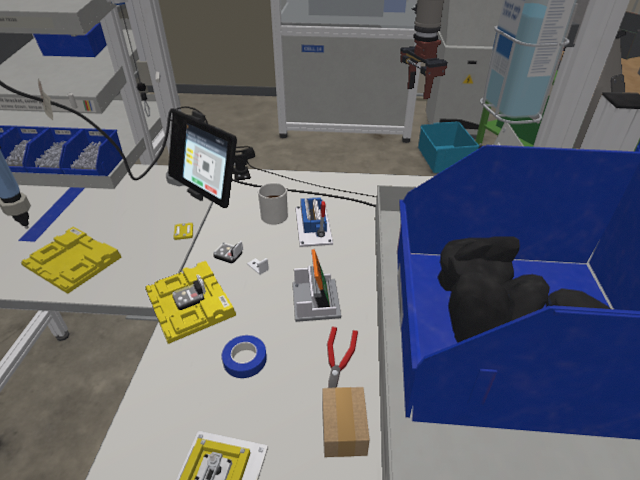

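View pics/top0.png

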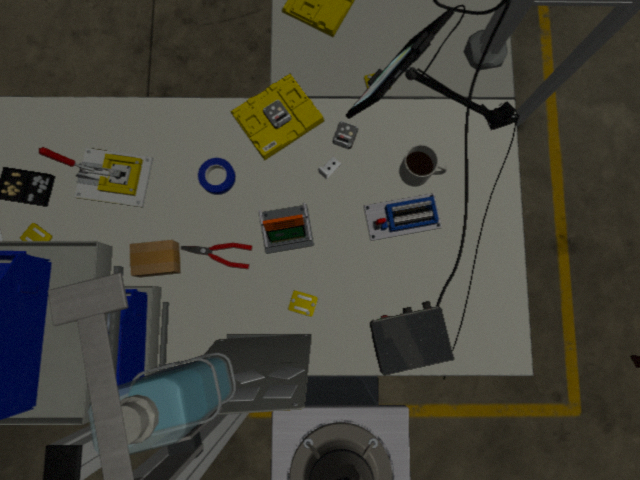

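View pics/wrist0.png

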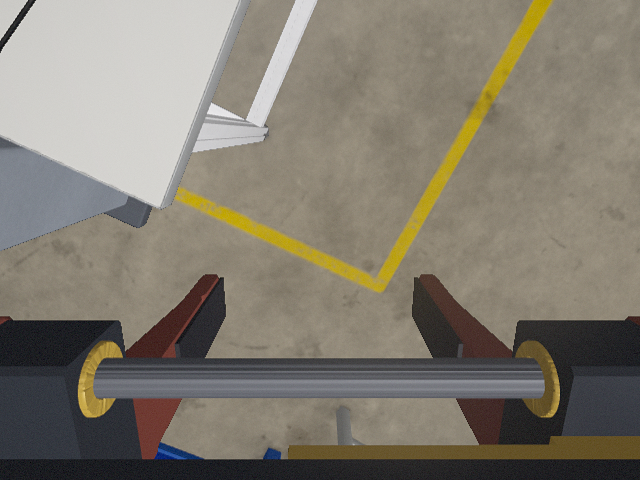

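The scene view shows the rack near (315,290) with the orange grip tilted, and the socket near (314,220). In the top view the rack is at (287,228) and the socket at (402,216). I'll enlarge both.

```bash
python3 - <<'E'
import cv2, numpy as np
t=cv2.imread("pics/top0.png");s=cv2.imread("pics/scene0.png")
a=cv2.resize(t[190:265,250:450],None,fx=4,fy=4,interpolation=cv2.INTER_CUBIC)
b=cv2.resize(s[185:325,280:350],None,fx=4,fy=4,interpolation=cv2.INTER_CUBIC)
cv2.imwrite("pics/topz.png",a);cv2.imwrite("pics/scenez.png",b)
E
```

```text
(no output)
```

View pics/topz.png

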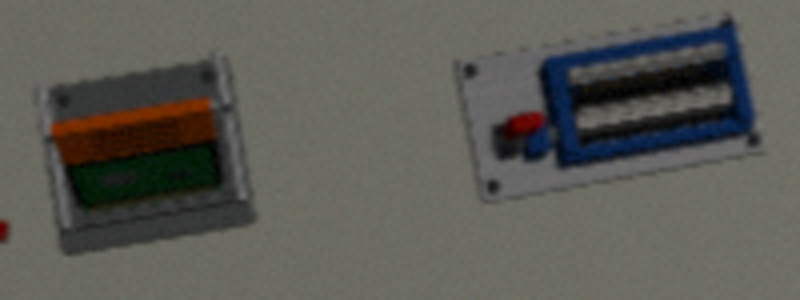

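View pics/scenez.png

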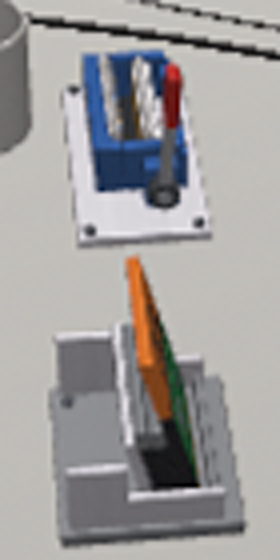

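```bash
cat > h.py <<'E'
import numpy as np, cv2
from scipy.spatial.transform import Rotation as Ro
from rig import manip
def Q(q): return Ro.from_quat([q[1],q[2],q[3],q[0]])
def load(n):
    d=np.load(f"pics/{n}.npz"); return d
def ray(d,uv,pose=None):
    uv=np.atleast_2d(np.array(uv,float)); K=d["intrinsics"]
    c=np.c_[uv,np.ones(len(uv))]@np.linalg.inv(K).T
    if "R" in d: return -d["R"].T@d["t"], c@d["R"]
    p,q=d["p"],d["q"]; M=d["mount"]; Rw=Q(q).as_matrix()
    return p+Rw@M[:3,3], c@(Rw@M[:3,:3]).T
def onz(d,uv,z):
    o,r=ray(d,uv); return o+r*((z-o[2])/r[:,2])[:,None]
def proj(d,X):
    X=np.atleast_2d(np.array(X,float))
    if "R" in d: c=X@d["R"].T+d["t"]
    else:
        M=d["mount"];Rw=Q(d["q"]).as_matrix(); c=((X-d["p"])@Rw-M[:3,3])@M[:3,:3]
    u=c@d["intrinsics"].T; return u[:,:2]/u[:,2:]
def shot(n,out):
    s=manip.state(); d=dict(manip.snapshot(n)); d["p"]=s["ee_pos"]; d["q"]=s["eef_rot"]
    cv2.imwrite(f"pics/{out}.png",d["color"][:,:,::-1]); np.savez(f"pics/{out}.npz",**d); return d
E
python3 - <<'E'
from h import *
s=manip.state(); print(Q(s["eef_rot"]).as_matrix().round(3))
d=load("top0")
# rack base corners zoomed /4 + (250,190)
z=lambda L:np.array(L)/4+[250,190]
print("rack",onz(d,z([(40,95),(65,250),(252,218),(228,70)]),0.01).round(3))
print("socket plate",onz(d,z([(457,65),(485,200),(765,150),(735,15)]),0.005).round(3))
print("orange", onz(d,z([(52,125),(62,165),(217,145),(215,98)]),0.12).round(3))
print("mug,bracket,tape,plier",onz(d,[(420,165),(328,168),(216,176),(220,255),(303,303)],0.03).round(3))
E
```

```text
[[-0.001  0.439 -0.898]
 [ 0.001 -0.898 -0.439]
 [-1.    -0.001  0.   ]]
rack [[0.608 0.193 0.01 ]
 [0.512 0.176 0.01 ]
 [0.532 0.062 0.01 ]
 [0.625 0.078 0.01 ]]
socket plate [[ 0.629 -0.065  0.005]
 [ 0.545 -0.081  0.005]
 [ 0.576 -0.255  0.005]
 [ 0.662 -0.239  0.005]]
orange [[0.568 0.172 0.12 ]
 [0.546 0.166 0.12 ]
 [0.557 0.08  0.12 ]
 [0.584 0.081 0.12 ]]
mug,bracket,tape,plier [[ 0.729 -0.202  0.03 ]
 [ 0.72   0.026  0.03 ]
 [ 0.698  0.3    0.03 ]
 [ 0.503  0.283  0.03 ]
 [ 0.39   0.085  0.03 ]]
```

Emit:
servo_tool(
  targets=[
    [-0.004,-0.032,-0.035,-5,0,0,1],
    [-0.008,-0.063,-0.07,-10,0,0,1],
    [-0.012,-0.095,-0.105,-15,0,0,1],
    [-0.016,-0.126,-0.14,-20,0,0,1],
    [-0.02,-0.158,-0.175,-25,0,0,1],
  ],
)

```text
time: 0.65
ee_pos: [0.3847, -0.3857, 0.2647]
eef_rot: [-0.306, -0.637, -0.306, 0.638]
wrist_force: [-0.0, 0.6, 0.2]
finger_gap: 0.088
```

```bash
cat >> h.py <<'E'
def goal(pos,ytool,xtool=(0,0,-1)):
    s=manip.state(); R0=Q(s["eef_rot"])
    x=np.array(xtool,float);x/=np.linalg.norm(x); y=np.array(ytool,float); y-=x*(x@y); y/=np.linalg.norm(y)
    R1=np.c_[x,y,np.cross(x,y)]
    print("t",round(s["time"],2),"p",np.round(s["ee_pos"],4),"gap",round(float(s["finger_gap"]),4),"F",np.round(s["wrist_force"],1),"shift",np.round(R0.as_matrix().T@(np.array(pos)-s["ee_pos"]),4),"rot",np.round((R0.inv()*Ro.from_matrix(R1)).as_rotvec(degrees=True),2))
E
python3 -c "
from h import *
goal([.56,.05,.30],[np.cos(.175),np.sin(.175),0])"
```

```text
t 0.65 p [ 0.3847 -0.3857  0.2647] gap 0.088 F [-0.   0.6  0.2] shift [-0.0353 -0.1359 -0.4496] rot [-4.877e+01  0.000e+00  1.000e-02]
```

Emit:
servo_tool(
  targets=[
    [-0.004,-0.014,-0.045,-5,0,0,1],
    [-0.007,-0.027,-0.09,-10,0,0,1],
    [-0.011,-0.041,-0.135,-15,0,0,1],
    [-0.014,-0.054,-0.18,-20,0,0,1],
    [-0.018,-0.068,-0.225,-25,0,0,1],
  ],
)

```text
time: 1.15
ee_pos: [0.4731, -0.1681, 0.2828]
eef_rot: [-0.437, -0.556, -0.436, 0.556]
wrist_force: [1.4, 0.0, -0.5]
finger_gap: 0.0879
```

```bash
python3 -c "
from h import *
goal([.56,.05,.30],[np.cos(.175),np.sin(.175),0])"
```

```text
t 1.15 p [ 0.4731 -0.1681  0.2828] gap 0.0879 F [ 1.4  0.  -0.5] shift [-0.0173  0.0326 -0.2325] rot [-2.378e+01  1.000e-02  0.000e+00]
```

Emit:
servo_tool(
  targets=[
    [-0.004,0.007,-0.046,-5,0,0,1],
    [-0.007,0.013,-0.092,-10,0,0,1],
    [-0.011,0.02,-0.138,-15,0,0,1],
    [-0.014,0.026,-0.184,-20,0,0,1],
    [-0.017,0.033,-0.2325,-23.8,0,0,1],
  ],
)

```text
time: 1.65
ee_pos: [0.5612, 0.0491, 0.2997]
eef_rot: [0.542, 0.454, 0.542, -0.455]
wrist_force: [0.6, -0.3, -0.7]
finger_gap: 0.0883
```

```bash
python3 -c "
from h import *
shot('wrist','w1'); goal([.56,.05,.30],[np.cos(.175),np.sin(.175),0])"
```

```text
t 1.7 p [0.5629 0.0591 0.3006] gap 0.0881 F [2.9 5.8 1.5] shift [ 0.0005 -0.0046  0.0084] rot [ 0.7  -0.32 -0.22]
```

View pics/w1.png

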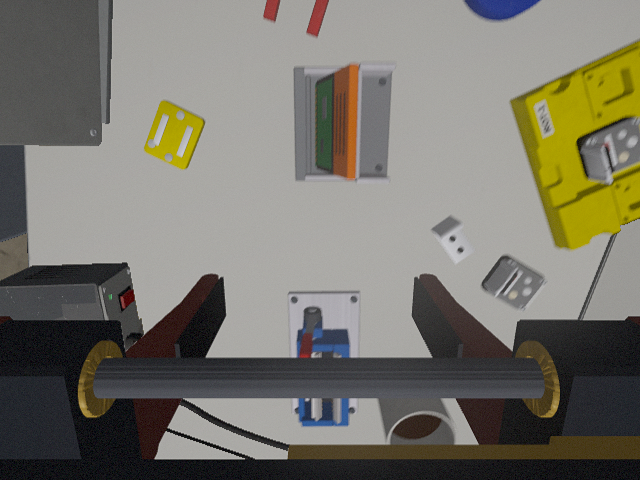

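```bash
python3 -c "
from h import *
for i in range(4): shot('wrist','w2')
s=manip.state();print(s['ee_pos'],np.abs(s['dq']).max(),load('w2')['p'])
goal([.60,-.24,.28],[np.cos(.175),np.sin(.175),0])
im=cv2.imread('pics/w2.png')[50:200,280:400];cv2.imwrite('pics/w2z.png',cv2.resize(im,None,fx=4,fy=4,interpolation=cv2.INTER_CUBIC))"
```

```text
[0.56062252 0.04730505 0.2991827 ] 0.02271873715517141 [0.56082146 0.04901432 0.29927074]
t 1.9 p [0.5606 0.0473 0.2992] gap 0.088 F [-0.6  0.6 -0.6] shift [ 0.0193 -0.0103  0.2898] rot [-0.19  0.03  0.06]
```

View pics/w2z.png

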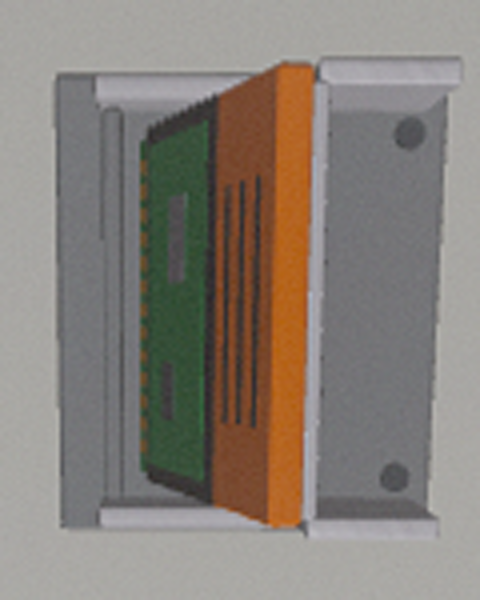

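Emit:
servo_tool(
  targets=[
    [0.003,-0.002,0.04,0,0,0,1],
    [0.007,-0.004,0.088,0,0,0,1],
    [0.01,-0.006,0.136,0,0,0,1],
    [0.013,-0.008,0.184,0,0,0,1],
    [0.016,-0.009,0.232,0,0,0,1],
  ],
)

```text
time: 2.4
ee_pos: [0.5903, -0.1866, 0.2835]
eef_rot: [0.54, 0.456, 0.54, -0.457]
wrist_force: [1.0, -0.1, -0.1]
finger_gap: 0.0877
```

Emit:
servo_tool(
  targets=[
    [0.002,-0.001,0.035,0,0,0,1],
    [0.003,-0.001,0.055,0,0,0,1],
    [0.003,-0.001,0.058,0,0,0,1],
    [0.003,-0.001,0.058,0,0,0,1],
    [0.003,-0.001,0.058,0,0,0,1],
  ],
)

```text
time: 2.9
ee_pos: [0.601, -0.237, 0.281]
eef_rot: [0.542, 0.455, 0.542, -0.454]
wrist_force: [-1.1, 0.3, 0.1]
finger_gap: 0.0878
```

```bash
python3 -c "
from h import *
for i in range(2): shot('wrist','w3')
s=manip.state();print(s['ee_pos'],np.abs(s['dq']).max(),load('w3')['p'])
z=lambda L:np.array(L)/4+[280,50]
d=load('w2')
f=onz(d,z([(281,63),(272,525)]),.124); b=onz(d,z([(315,65),(303,525)]),.1223)
print(f.round(4),b.round(4)); 
c=(f.mean(0)+b.mean(0))/2; print('topc',c, 'yaw',np.arctan2(-(f-f[::-1])[0,0],(f-f[::-1])[0,1]),'len',np.linalg.norm(f[0]-f[1]),np.linalg.norm(f-b,axis=1))
dt=load('top0'); z2=lambda L:np.array(L)/4+[250,190]
print('top',onz(dt,z2([(52,125),(215,98)]),.1223).round(4))
print('rack base w2',onz(d,z([(58,75),(58,527)]),.012).round(4),onz(d,z([(105,110),(105,495)]),.01).round(4),'foot',onz(d,z([(143,140),(143,470)]),.011).round(4))
"
```

```text
[ 0.60102158 -0.23715507  0.28110693] 0.008729715152162752 [ 0.60102157 -0.23687038  0.28109288]
[[0.5647 0.1749 0.124 ]
 [0.5803 0.0875 0.124 ]] [[0.5713 0.176  0.1223]
 [0.5868 0.0885 0.1223]]
topc [0.57578316 0.1317183  0.12315   ] yaw 0.17622999010773788 len 0.08877654131172077 [0.00694303 0.00685343]
top [[0.568  0.1714 0.1223]
 [0.5836 0.0811 0.1223]]
rack base w2 [[0.5133 0.1806 0.012 ]
 [0.5318 0.0641 0.012 ]] [[0.5267 0.1746 0.01  ]
 [0.5434 0.075  0.01  ]] foot [[0.5379 0.1689 0.011 ]
 [0.5527 0.0838 0.011 ]]
```

View pics/w3.png

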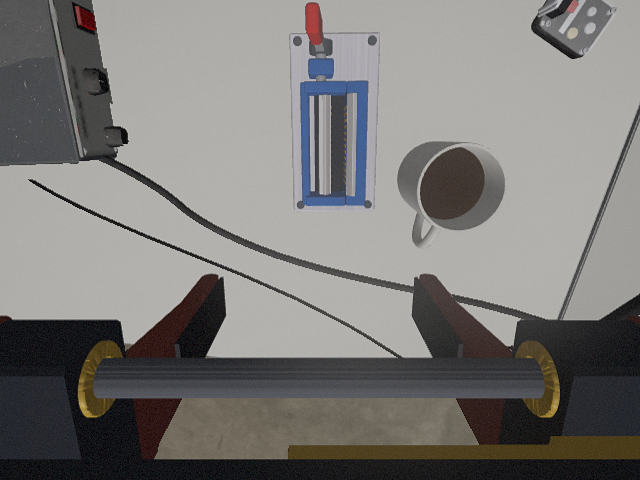

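```bash
python3 -c "
from h import *
im=cv2.imread('pics/w3.png')[0:215,280:390];cv2.imwrite('pics/w3a.png',cv2.resize(im[:110],None,fx=5,fy=5,interpolation=cv2.INTER_CUBIC))
cv2.imwrite('pics/w3b.png',cv2.resize(im[75:],None,fx=4,fy=4,interpolation=cv2.INTER_CUBIC))"
```

```text
(no output)
```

View pics/w3a.png

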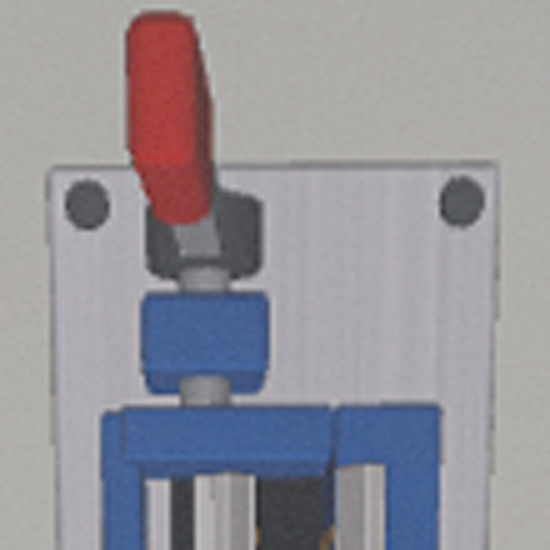

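View pics/w3b.png

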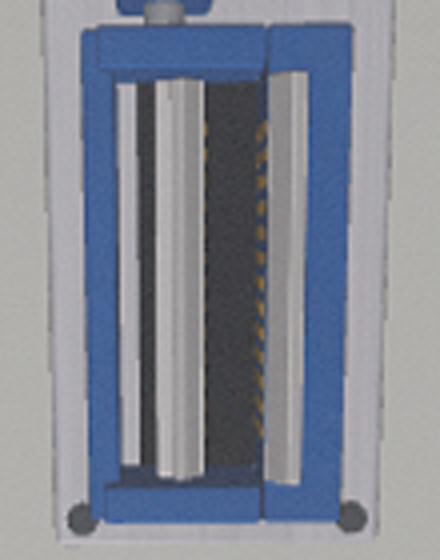

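```bash
python3 - <<'E'
from h import *
d=load('w3'); A=lambda L:np.array(L)/5+[280,0]; B=lambda L:np.array(L)/4+[280,75]
pl=onz(d,B([(50,0),(60,543),(378,541)]),.004); pt=onz(d,A([(50,170),(495,162)]),.004)
print('plate',pt.round(4),pl.round(4))
P=onz(d,A([(50,170),(495,162)]),.004); P2=onz(d,B([(60,543),(378,541)]),.004)
yv=(P-P2).mean(0); yv[2]=0; yv/=np.linalg.norm(yv); xv=np.array([yv[1],-yv[0],0]); print('yaw',np.arctan2(yv[1],yv[0])-np.pi/2)
for zt in (.045,.052):
  o=onz(d,B([(83,27),(352,22),(342,521),(92,521)]),zt); print(zt,'outer',o.round(4).tolist(), 'mid ends',(o.sum(0)/4).round(4), 'len',np.linalg.norm(o[0]-o[3]))
  i=onz(d,B([(235,80),(235,486)]),zt); print('inner',i.round(4).tolist(),np.linalg.norm(i[0]-i[1]))
for zt in (.03,.04): 
  f=onz(d,B([(268,90),(265,300),(264,470)]),zt); m=onz(d,B([(205,90),(205,300),(204,470)]),zt)
  print('face',zt,(f@xv).round(4),(m@xv).round(4))
s=onz(d,A([(205,390)]),.035); print('shaft x',s@xv, s@yv,s)
t=onz(d,A([(160,15),(150,165)]),.12);print('lever tip',t,t@xv,t@yv)
print(xv,yv)
dt=load('top0'); z=lambda L:np.array(L)/4+[250,190]
o=onz(dt,z([(545,62),(735,25),(752,132),(562,165)]),.048); print('top outer',o.round(4).tolist(),o.mean(0)@xv,o.mean(0)@yv)
E
```

```text
plate [[ 0.5451 -0.0757  0.004 ]
 [ 0.6323 -0.0588  0.004 ]] [[ 0.5535 -0.1128  0.004 ]
 [ 0.5784 -0.2524  0.004 ]
 [ 0.6666 -0.2362  0.004 ]]
yaw 0.188778571188287
0.045 outer [[0.5654, -0.1222, 0.045], [0.6267, -0.1102, 0.045], [0.6489, -0.2256, 0.045], [0.5865, -0.2367, 0.045]] mid ends [ 0.6069 -0.1737  0.045 ] len 0.11641841500398176
inner [[0.6024, -0.1274, 0.045], [0.6205, -0.2216, 0.045]] 0.09593785347670361
0.052 outer [[0.5659, -0.1229, 0.052], [0.626, -0.1112, 0.052], [0.6478, -0.2245, 0.052], [0.5866, -0.2353, 0.052]] mid ends [ 0.6066 -0.1735  0.052 ] len 0.11425487996664979
inner [[0.6021, -0.128, 0.052], [0.6199, -0.2205, 0.052]] 0.09415493187107818
face 0.03 [0.5766 0.5762 0.5763] [0.5612 0.561  0.5606]
face 0.04 [0.5759 0.5755 0.5755] [0.5609 0.5607 0.5603]
shaft x [0.55138865] [-0.22184504] [[ 0.58322406 -0.11443057  0.035     ]]
lever tip [[ 0.56956644 -0.07787804  0.12      ]
 [ 0.5714021  -0.09697939  0.12      ]] [0.54483309 0.54305159] [-0.18337892 -0.20248539]
[0.98223418 0.18765931 0.        ] [-0.18765931  0.98223418  0.        ]
top outer [[0.6218, -0.1137, 0.048], [0.645, -0.2288, 0.048], [0.5794, -0.2367, 0.048], [0.5591, -0.1226, 0.048]] 0.5577297338227654 -0.2851942707077793
```

```bash
cat >> h.py <<'E'
SY=.186; sx=np.array([np.cos(SY),np.sin(SY),0]); sy=np.array([-np.sin(SY),np.cos(SY),0]); SLOT=np.array([.6120,-.1732,.012])
CY=.1765; L=.22
cx=np.array([np.cos(L)*np.cos(CY),np.cos(L)*np.sin(CY),-np.sin(L)]); cz=np.array([np.sin(L)*np.cos(CY),np.sin(L)*np.sin(CY),np.cos(L)]); cy=np.cross(cz,cx)
TOP=np.array([.5758,.1317,.1232])
E
python3 -c "
from h import *
goal(TOP+cz*.09,cx,-cz)"
```

```text
t 3.0 p [ 0.601  -0.2372  0.2811] gap 0.088 F [-0.5 -0.9 -0.4] shift [ 0.0703  0.059  -0.3676] rot [ -0.07  -0.03 -12.64]
```

Emit:
servo_tool(
  targets=[
    [0.0,0.005,-0.04,0,0,0,1],
    [0.01,0.012,-0.085,0,0,-2,1],
    [0.02,0.02,-0.13,0,0,-4,1],
    [0.03,0.028,-0.175,0,0,-6,1],
    [0.04,0.036,-0.22,0,0,-8,1],
  ],
)

```text
time: 3.5
ee_pos: [0.5981, -0.0135, 0.241]
eef_rot: [0.509, 0.416, 0.572, -0.492]
wrist_force: [0.1, -0.0, -0.2]
finger_gap: 0.0878
```

```bash
python3 -c "
from h import *
goal(TOP+cz*.09,cx,-cz)"
```

```text
t 3.5 p [ 0.5981 -0.0135  0.241 ] gap 0.0878 F [ 0.1 -0.  -0.2] shift [ 0.0264  0.0268 -0.147 ] rot [-0.15 -0.   -4.59]
```

Emit:
servo_tool(
  targets=[
    [0.007,0.007,-0.045,0,0,-1.5,1],
    [0.015,0.015,-0.09,0,0,-3,1],
    [0.022,0.023,-0.13,-0.1,0,-4.6,1],
    [0.0264,0.0268,-0.147,-0.1,0,-4.6,1],
    [0.0264,0.0268,-0.147,-0.1,0,-4.6,1],
  ],
)

```text
time: 4.0
ee_pos: [0.5946, 0.1362, 0.2103]
eef_rot: [0.489, 0.391, 0.59, -0.509]
wrist_force: [-1.3, 0.0, -0.9]
finger_gap: 0.0876
```

```bash
python3 -c "
from h import *
for i in range(3): shot('wrist','w4')
d=load('w4')
goal(TOP+cz*.09,cx,-cz)
print(proj(d,[TOP+cy*.045-cx*.004,TOP-cy*.045-cx*.004,TOP+cy*.045+cx*.004,TOP-cy*.045+cx*.004]))"
```

```text
t 4.15 p [0.5963 0.1297 0.2112] gap 0.0874 F [ 0.8 -0.3 -0.1] shift [ 0.0002 -0.0002 -0.0055] rot [-0.3   0.02 -0.04]
[[309.53272283 174.20700741]
 [310.80664783 309.31166766]
 [322.71455471 174.1647694 ]
 [322.71846037 309.27430903]]
```

View pics/w4.png

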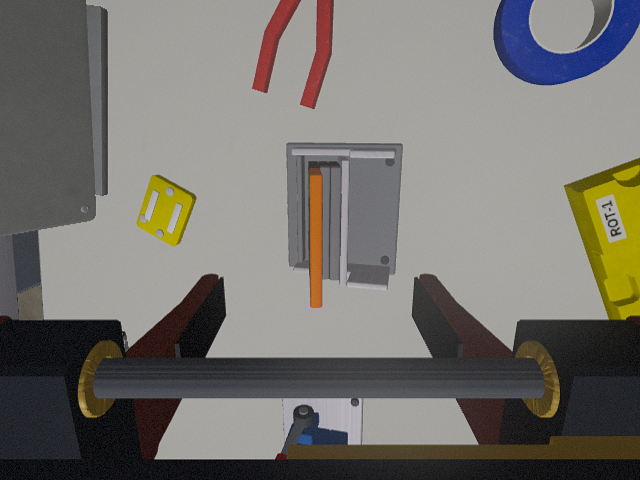

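```bash
python3 -c "
from h import *
d=load('w4');im=d['color'].astype(int)
m=(im[...,0]>130)&(im[...,2]<60)&(im[...,0]-im[...,1]>60)
m[:, :300]=0;m[:,335:]=0
r=np.where(m.any(1))[0];print(r.min(),r.max())
for y in list(range(160,184,2))+[240,300,306]: 
  c=np.where(m[y])[0]; print(y,c.min() if len(c) else 0,c.max() if len(c) else 0, im[y,316])
cv2.imwrite('pics/w4z.png',cv2.resize(cv2.imread('pics/w4.png')[140:320,280:410],None,fx=3.3,fy=3.3,interpolation=cv2.INTER_CUBIC))
"
```

```text
0 307
160 0 0 [114 115 119]
162 0 0 [52 45 45]
164 0 0 [49 47 45]
166 0 0 [50 51 49]
168 0 0 [100  63  51]
170 0 0 [106  66  47]
172 0 0 [101  61  41]
174 0 0 [114  68  41]
176 310 321 [181 101  34]
178 310 321 [181 104  36]
180 310 321 [180 102  33]
182 310 321 [181 101  29]
240 310 321 [183 100  30]
300 311 321 [187 109  46]
306 311 320 [185 106  44]
```

View pics/w4z.png

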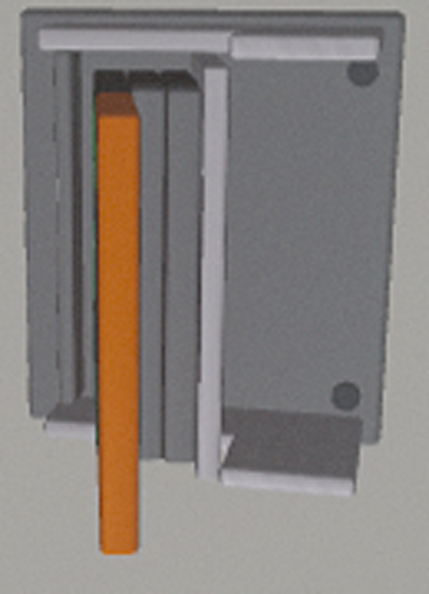

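```bash
python3 -c "
from h import *
print(load('w4')['p'])
d=manip.snapshot('top'); goal(TOP-cz*.019,cx,-cz)
d=manip.snapshot('top'); goal(TOP-cz*.019,cx,-cz)
"
```

```text
[0.5960083  0.13081306 0.21102011]
t 4.2 p [0.5965 0.1293 0.2113] gap 0.0877 F [ 0.1 -0.9  0. ] shift [ 0.1093 -0.0004 -0.006 ] rot [-0.35  0.01 -0.05]
t 4.25 p [0.5965 0.1294 0.2113] gap 0.0879 F [-0.1  0.6  0.7] shift [ 0.1094 -0.0004 -0.0059] rot [-0.37 -0.   -0.06]
```

Emit:
servo_tool(
  targets=[
    [0.01,-0.0004,-0.006,-0.4,0,0,1],
    [0.04,-0.0004,-0.006,-0.4,0,0,1],
    [0.07,-0.0004,-0.006,-0.4,0,0,1],
    [0.1,-0.0004,-0.006,-0.4,0,0,1],
    [0.109,-0.0004,-0.006,-0.4,0,0,1],
  ],
  force=25,
)

```text
time: 4.75
ee_pos: [0.5684, 0.1323, 0.1014]
eef_rot: [0.488, 0.389, 0.591, -0.511]
wrist_force: [-0.8, 0.6, -0.1]
finger_gap: 0.088
```

Emit:
servo_tool(
  targets=[
    [0,0,0,0,0,0,0.3],
    [0,0,0,0,0,0,-0.2],
    [0,0,0,0,0,0,-0.6],
    [0,0,0,0,0,0,-1],
    [0,0,0,0,0,0,-1],
  ],
  force=25,
)

```text
time: 5.25
ee_pos: [0.5716, 0.134, 0.1053]
eef_rot: [0.49, 0.391, 0.59, -0.509]
wrist_force: [-0.2, -0.6, 0.5]
finger_gap: 0.0511
```

```bash
python3 -c "
from h import *
goal(TOP-cz*.019,cx,-cz)
shot('scene','s5');shot('wrist','w5')
goal(TOP-cz*.019,cx,-cz)
cv2.imwrite('pics/s5z.png',cv2.resize(cv2.imread('pics/s5.png')[160:330,250:370],None,fx=3.5,fy=3.5,interpolation=cv2.INTER_CUBIC))
"
```

```text
t 5.25 p [0.5716 0.134  0.1053] gap 0.0511 F [-0.2 -0.6  0.5] shift [ 0.0007 -0.0003  0.003 ] rot [ 0.24 -0.06 -0.09]
t 5.35 p [0.5713 0.134  0.1049] gap 0.0433 F [-0.2 -0.3 -0.4] shift [ 0.0003 -0.0001  0.003 ] rot [ 0.25 -0.05 -0.05]
```

View pics/s5z.png

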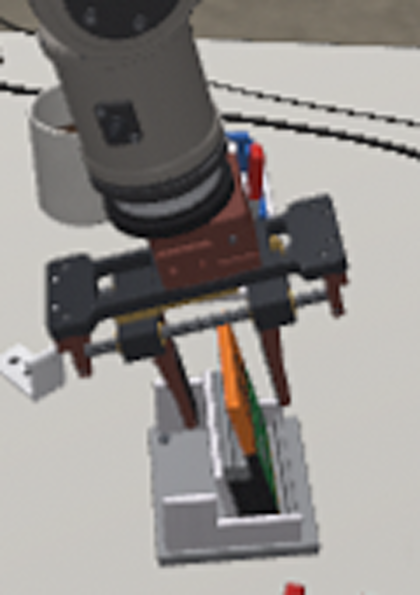

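View pics/w5.png

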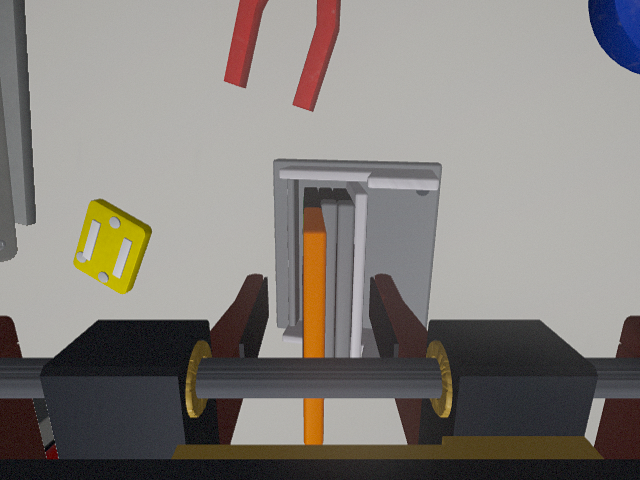

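The fingers straddle the card and are still closing. The card is at columns 304–326, centred between them, with the two short cards just behind it.

Emit:
servo_tool(
  targets=[
    [0,0,0.003,0.2,0,0,-1],
    [0,0,0.003,0.2,0,0,-1],
    [0,0,0.003,0.2,0,0,-1],
    [0,0,0.003,0.2,0,0,-1],
    [0,0,0.003,0.2,0,0,-1],
  ],
  force=25,
)

```text
time: 5.85
ee_pos: [0.5692, 0.1306, 0.1048]
eef_rot: [0.488, 0.39, 0.59, -0.512]
wrist_force: [-6.8, -1.2, 9.1]
finger_gap: 0.0089
```

```bash
python3 -c "
from h import *
goal(TOP-cz*.019,cx,-cz)
shot('wrist','w6')
goal(TOP-cz*.019,cx,-cz)
"
```

```text
t 5.85 p [0.5692 0.1306 0.1048] gap 0.0089 F [-6.8 -1.2  9.1] shift [-0.0005  0.0025  0.0001] rot [ 0.06 -0.01  0.33]
t 5.9 p [0.5692 0.1306 0.1049] gap 0.0086 F [-6.8 -1.9  8.7] shift [-0.0003  0.0025  0.0001] rot [ 0.06 -0.01  0.33]
```

View pics/w6.png

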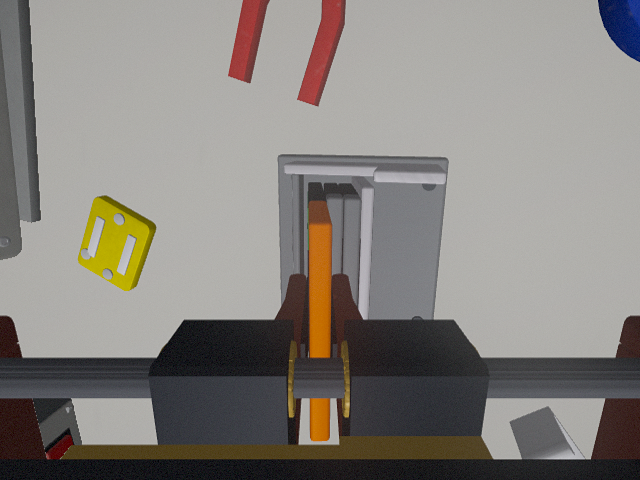

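Emit:
servo_tool(
  targets=[
    [-0.01,0,0,0,0,0,-1],
    [-0.025,0,0,0,0,0,-1],
    [-0.045,0,0,0,0,0,-1],
    [-0.065,0,0,0,0,0,-1],
    [-0.085,0,0,0,0,0,-1],
  ],
  force=30,
)

```text
time: 6.4
ee_pos: [0.5899, 0.1341, 0.1883]
eef_rot: [0.489, 0.392, 0.589, -0.51]
wrist_force: [0.6, 0.0, -1.5]
finger_gap: 0.0078
```

Emit:
servo_tool(
  targets=[
    [-0.025,0,0,0,0,0,-1],
    [-0.05,0,0,0,0,0,-1],
    [-0.07,0,0,0,0,0,-1],
    [-0.075,0,0,0,0,0,-1],
    [-0.075,0,0,0,0,0,-1],
  ],
)

```text
time: 6.9
ee_pos: [0.6066, 0.1371, 0.2613]
eef_rot: [0.489, 0.392, 0.589, -0.51]
wrist_force: [-0.3, 0.3, -1.8]
finger_gap: 0.0076
```

```bash
python3 -c "
from h import *
shot('scene','s7');shot('wrist','w7')
goal(SLOT+[0,0,.25],sx)
cv2.imwrite('pics/s7z.png',cv2.resize(cv2.imread('pics/s7.png')[120:330,240:370],None,fx=2.8,fy=2.8,interpolation=cv2.INTER_CUBIC))
"
```

```text
t 7.0 p [0.6055 0.1366 0.2596] gap 0.0074 F [-0.6 -0.1 -1.1] shift [ 0.008  -0.0476  0.3061] rot [-0.49 -0.1  12.67]
```

View pics/s7z.png

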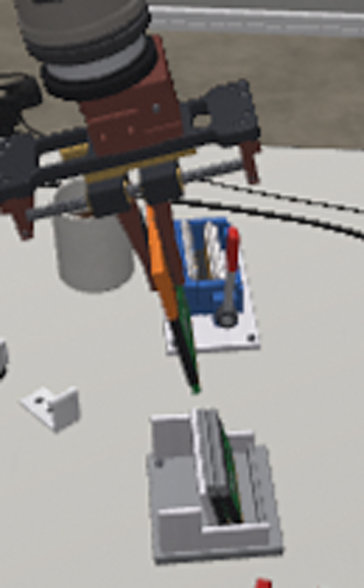

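View pics/w7.png

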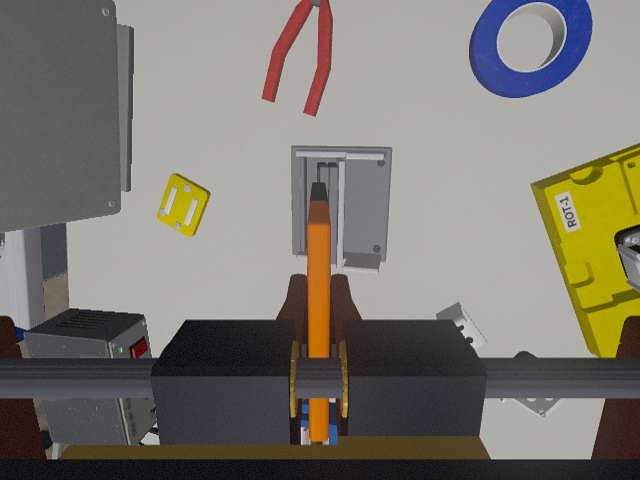

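```bash
python3 -c "
from h import *
im=cv2.imread('pics/w7.png')
a=cv2.resize(im[170:330,280:360],None,fx=5,fy=3.5,interpolation=cv2.INTER_CUBIC);b=cv2.resize(im[400:450,290:350],None,fx=6.66,fy=5,interpolation=cv2.INTER_CUBIC)
cv2.imwrite('pics/w7z.png',np.vstack([a,b[:, :400]] if b.shape[1]>=400 else [a,cv2.resize(b,(400,250))]))
"
```

```text
(no output)
```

View pics/w7z.png

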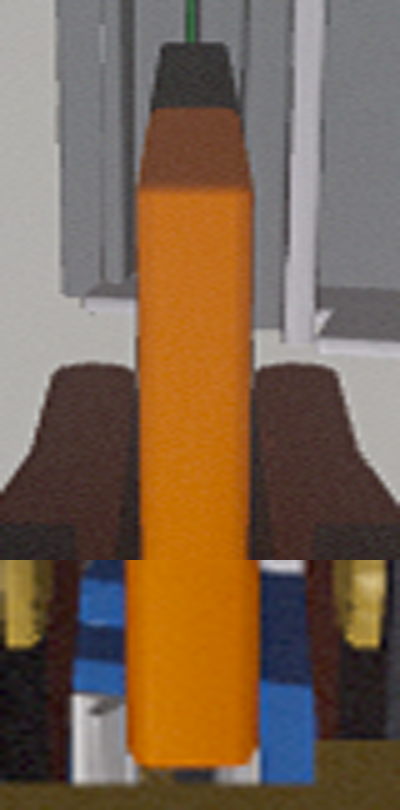

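```bash
python3 - <<'E'
from h import *
from scipy.optimize import least_squares
d=load('w7');M=d['mount'];K=d['intrinsics'];Mi=np.linalg.inv(M)
def pr(x,y,z):
    c=Mi@[x,y,z,1];u=K@c[:3];return u[1]/u[2]
obs=[223.7,441,200.9,182.3]
def f(p):
    x,z,t=p; o=[]
    for a,b in [(0,-.045),(0,.045),(.042,-.045),(.115,-.045)]:
        o.append(pr(x+a*np.cos(t)-b*np.sin(t),0,z+a*np.sin(t)+b*np.cos(t)))
    return np.array(o)-obs
r=least_squares(f,[-.019,0,0]);print(r.x,r.fun)
E
```

```text
[-0.01648149  0.00062232  0.00572273] [-0.44476496  0.02180538  0.90030896 -0.48064128]
```

```bash
cat >> h.py <<'E'
T=SLOT-.0005*sx+.001*sy
E
python3 -c "
from h import *
goal([T[0],T[1],.265],sx)"
```

```text
t 7.0 p [0.6055 0.1366 0.2596] gap 0.0074 F [-0.6 -0.1 -1.1] shift [ 0.0052 -0.0488  0.3051] rot [-0.49 -0.1  12.67]
```

Emit:
servo_tool(
  targets=[
    [0.0,-0.007,0.03,0,0,2,-1],
    [0.001,-0.013,0.075,0,0,4,-1],
    [0.002,-0.02,0.12,0,0,6,-1],
    [0.003,-0.026,0.165,0,0,8,-1],
    [0.004,-0.033,0.21,-0.2,0,10,-1],
  ],
)

```text
time: 7.5
ee_pos: [0.6094, -0.0775, 0.2624]
eef_rot: [0.532, 0.441, 0.554, -0.465]
wrist_force: [0.7, 0.9, -1.3]
finger_gap: 0.0077
```

```bash
python3 -c "
from h import *
goal([T[0],T[1],.265],sx)"
```

```text
t 7.5 p [ 0.6094 -0.0775  0.2624] gap 0.0077 F [ 0.7  0.9 -1.3] shift [-0.0021 -0.0153  0.0936] rot [-0.29 -0.1   2.64]
```

Emit:
servo_tool(
  targets=[
    [-0.001,-0.007,0.045,-0.1,0,1.3,-1],
    [-0.002,-0.013,0.08,-0.3,-0.1,2.6,-1],
    [-0.002,-0.0153,0.0936,-0.3,-0.1,2.6,-1],
    [-0.002,-0.0153,0.0936,-0.3,-0.1,2.6,-1],
    [-0.002,-0.0153,0.0936,-0.3,-0.1,2.6,-1],
  ],
)

```text
time: 8.0
ee_pos: [0.6122, -0.1683, 0.2655]
eef_rot: [0.544, 0.451, 0.545, -0.451]
wrist_force: [-0.7, 0.5, -1.8]
finger_gap: 0.0075
```

```bash
python3 -c "
from h import *
shot('scene','s8');shot('top','t8');shot('wrist','w8')
goal([T[0],T[1],.185],sx)
cv2.imwrite('pics/s8z.png',cv2.resize(cv2.imread('pics/s8.png')[100:260,250:370],None,fx=3.5,fy=3.5,interpolation=cv2.INTER_CUBIC))
"
```

```text
t 8.15 p [ 0.6127 -0.1676  0.2661] gap 0.0076 F [-0.7 -0.8 -1.2] shift [ 0.0811 -0.0022  0.0045] rot [ 0.21 -0.07  0.  ]
```

View pics/s8z.png

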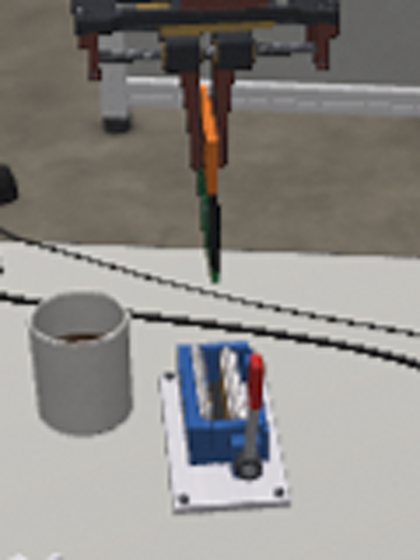

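View pics/w8.png

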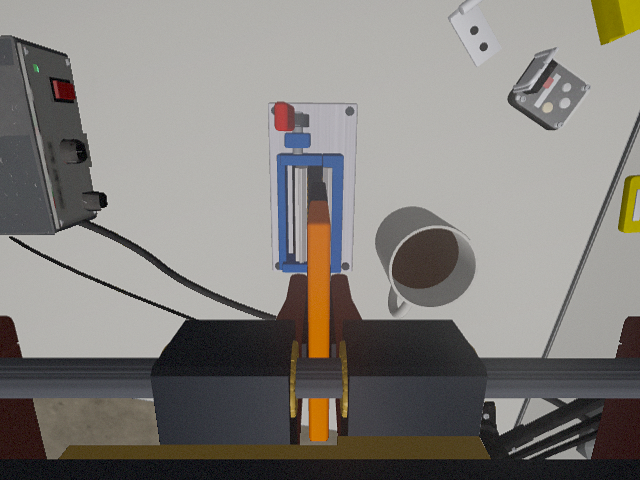

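Emit:
servo_tool(
  targets=[
    [0.02,-0.001,0.002,0.1,0,0,-1],
    [0.045,-0.0022,0.0045,0.2,0,0,-1],
    [0.07,-0.0022,0.0045,0.2,0,0,-1],
    [0.081,-0.0022,0.0045,0.2,0,0,-1],
    [0.081,-0.0022,0.0045,0.2,0,0,-1],
  ],
)

```text
time: 8.65
ee_pos: [0.6102, -0.1739, 0.1838]
eef_rot: [0.543, 0.452, 0.545, -0.452]
wrist_force: [-0.5, 0.1, -1.9]
finger_gap: 0.0082
```

```bash
python3 -c "
from h import *
shot('scene','s9');shot('wrist','w9');shot('wrist','w9')
goal([T[0],T[1],.15],sx)
a=cv2.resize(cv2.imread('pics/s9.png')[140:260,270:370],None,fx=4,fy=4,interpolation=cv2.INTER_CUBIC)
b=cv2.resize(cv2.imread('pics/w9.png')[90:330,270:370],None,fx=4,fy=2,interpolation=cv2.INTER_CUBIC)
cv2.imwrite('pics/s9z.png',np.hstack([a,b]))
"
```

```text
t 8.8 p [ 0.612  -0.1748  0.1867] gap 0.0078 F [ 0.8 -0.7 -1.1] shift [ 0.0367 -0.0003 -0.0026] rot [-0.16  0.04 -0.12]
```

View pics/s9z.png

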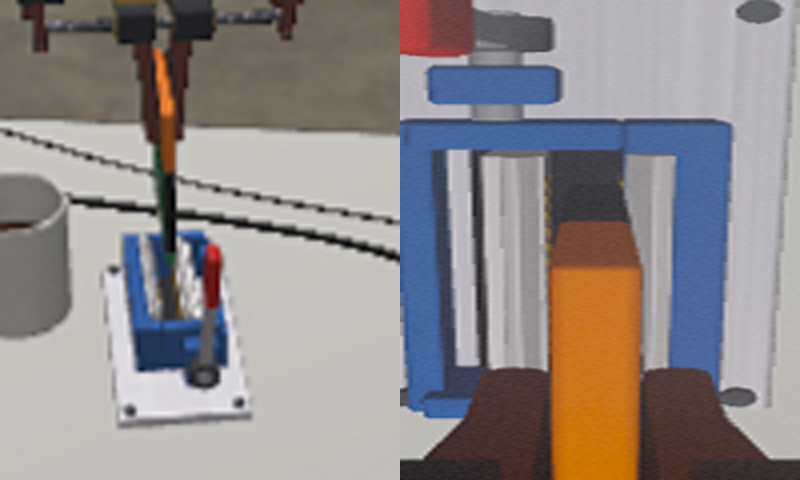

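```bash
python3 -c "
from h import *
b=cv2.imread('pics/w9.png')[145:235,290:350].astype(float)
b=np.clip(b*2.2,0,255).astype(np.uint8)
cv2.imwrite('pics/w9z.png',cv2.resize(b,None,fx=9,fy=6.5,interpolation=cv2.INTER_CUBIC))
d=load('w9');print(d['p'])
M=d['mount'];K=d['intrinsics'];Mi=np.linalg.inv(M)
for x,z in [(-.0165,-.0447),(-.0165+.115,-.0441)]:
  for y in (-.004,.004):
    c=Mi@[x,y,z,1];u=K@c[:3];print(u[:2]/u[2])
"
```

```text
[ 0.61170306 -0.17454151  0.18617164]
[302.9709611 222.6740575]
[326.6514068  222.67780299]
[310.12907646 181.31806045]
[322.79067254 181.32042214]
```

View pics/w9z.png

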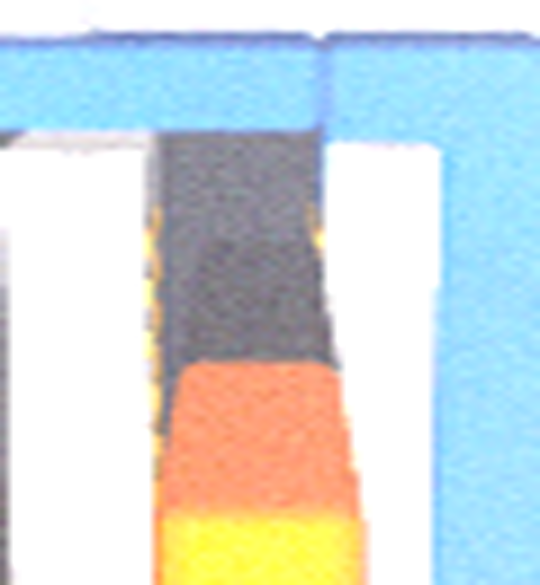

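```bash
python3 -c "
from h import *
d=load('w9')
def sl(uv,z):
  P=onz(d,uv,z)-SLOT; return np.c_[P@sx,P@sy].round(4)
for z in (.03,.04,.05): print(z,'left,right faces',sl([(306.5,170),(325.8,172)],z).tolist(),'endwall',sl([(316,165)],z).tolist(),'outer top',sl([(316,150.5)],z))
print('foot',sl([(312,182),(325.8,182)],.087))
print('shaft/hinge', sl([(270+ (497-400)/4,90+110/2)],.035))
"
```

```text
0.03 left,right faces [[-0.0083, 0.0443], [0.0067, 0.0427]] endwall [[-0.0009, 0.0481]] outer top [[-0.0008  0.0591]]
0.04 left,right faces [[-0.008, 0.0453], [0.0065, 0.0438]] endwall [[-0.0008, 0.049]] outer top [[-0.0008  0.0596]]
0.05 left,right faces [[-0.0077, 0.0463], [0.0063, 0.0448]] endwall [[-0.0008, 0.0498]] outer top [[-0.0007  0.06  ]]
foot [[-0.0031  0.0423]
 [ 0.0056  0.0423]]
shaft/hinge [[-0.0171  0.0634]]
```

Emit:
servo_tool(
  targets=[
    [0.005,-0.002,-0.0026,-0.2,0,0,-1],
    [0.02,-0.002,-0.0026,-0.2,0,0,-1],
    [0.035,-0.002,-0.0026,-0.2,0,0,-1],
    [0.05,-0.002,-0.0026,-0.2,0,0,-1],
    [0.062,-0.002,-0.0026,-0.2,0,0,-1],
  ],
)

```text
time: 9.3
ee_pos: [0.6077, -0.1731, 0.1211]
eef_rot: [0.544, 0.451, 0.545, -0.452]
wrist_force: [0.1, 0.5, -0.1]
finger_gap: 0.0083
```

```bash
python3 -c "
from h import *
shot('wrist','w10');shot('wrist','w10')
goal([T[0],T[1],.1105],sx)
d=load('w10');print(d['p'])
b=cv2.imread('pics/w10.png')[145:235,270:370]
cv2.imwrite('pics/w10z.png',cv2.resize(b,None,fx=6.5,fy=6.5,interpolation=cv2.INTER_CUBIC))
"
```

```text
t 9.4 p [ 0.607  -0.1729  0.1205] gap 0.0078 F [ 0.1  0.7 -1.6] shift [0.01   0.0044 0.0002] rot [-0.   -0.1   0.22]
[ 0.60667655 -0.17289717  0.11928147]
```

View pics/w10z.png

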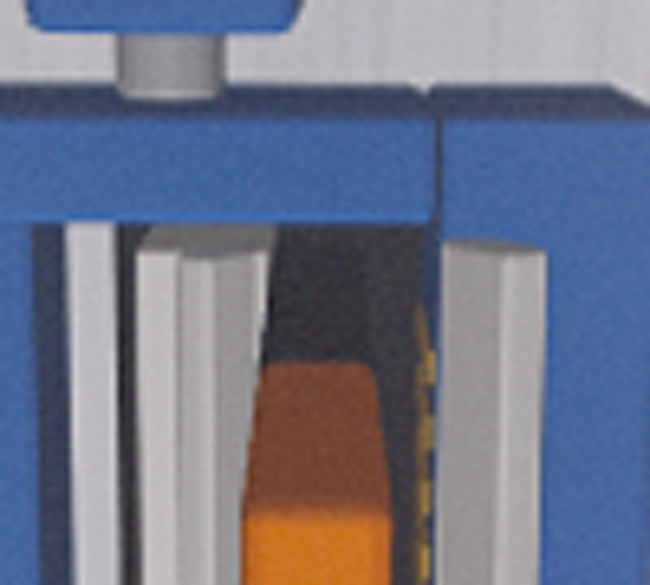

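Emit:
servo_tool(
  targets=[
    [0.0,0.0015,0,0,0,0,-1],
    [0.0,0.003,0,0,0,0.2,-1],
    [0.002,0.003,0,0,0,0.2,-1],
    [0.004,0.003,0,0,0,0.2,-1],
    [0.006,0.003,0,0,0,0.2,-1],
  ],
)

```text
time: 9.9
ee_pos: [0.6117, -0.1726, 0.1174]
eef_rot: [0.545, 0.452, 0.543, -0.45]
wrist_force: [0.4, 0.2, -0.4]
finger_gap: 0.0076
```

```bash
python3 -c "
from h import *
shot('wrist','w11')
goal([T[0],T[1],.1105],sx)
shot('wrist','w11')
goal([T[0],T[1],.1105],sx)
"
```

```text
t 9.95 p [ 0.6114 -0.1726  0.117 ] gap 0.0076 F [-0.5 -0.2 -2. ] shift [ 0.0065 -0.     -0.0003] rot [-0.01  0.   -0.2 ]
t 10.0 p [ 0.6114 -0.1726  0.1171] gap 0.0079 F [-0.3 -0.3 -0.7] shift [ 0.0066 -0.     -0.0002] rot [-0.01  0.   -0.19]
```

Emit:
servo_tool(
  targets=[
    [0.001,-0.001,0,0,0,-0.1,-1],
    [0.0025,-0.001,0,0,0,-0.1,-1],
    [0.0035,-0.001,0,0,0,-0.1,-1],
    [0.0045,-0.001,0,0,0,-0.1,-1],
    [0.005,-0.001,0,0,0,-0.1,-1],
  ],
)

```text
time: 10.5
ee_pos: [0.6105, -0.1728, 0.1121]
eef_rot: [0.545, 0.452, 0.544, -0.451]
wrist_force: [-0.2, -0.4, -0.9]
finger_gap: 0.0078
```

```bash
python3 -c "
from h import *
goal([T[0],T[1],.1105],sx)
shot('wrist','w12');shot('wrist','w12')
goal([T[0],T[1],.1105],sx)
b=cv2.imread('pics/w12.png')[145:235,270:370]
cv2.imwrite('pics/w12z.png',cv2.resize(b,None,fx=6.5,fy=6.5,interpolation=cv2.INTER_CUBIC))
"
```

```text
t 10.5 p [ 0.6105 -0.1728  0.1121] gap 0.0078 F [-0.2 -0.4 -0.9] shift [ 0.0016  0.0009 -0.0003] rot [-0.01  0.   -0.1 ]
t 10.6 p [ 0.6105 -0.1727  0.1122] gap 0.0077 F [ 0.1 -0.2 -1.9] shift [ 0.0017  0.0009 -0.0003] rot [-0.   0.  -0.1]
```

View pics/w12z.png

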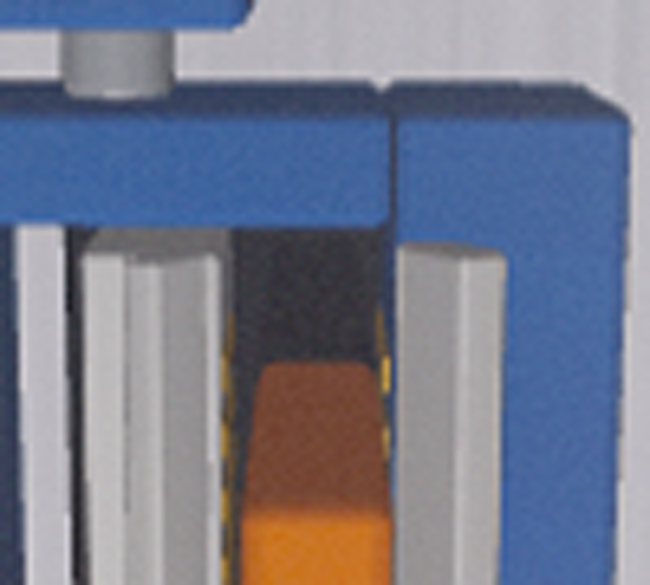

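Emit:
servo_tool(
  targets=[
    [0.0005,0,0,0,0,0,-1],
    [0.001,0,0,0,0,0,-1],
    [0.0015,0,0,0,0,0,-1],
    [0.002,0,0,0,0,0,-1],
    [0.0025,0,0,0,0,0,-1],
  ],
)

```text
time: 11.1
ee_pos: [0.6105, -0.1728, 0.1098]
eef_rot: [0.545, 0.452, 0.544, -0.451]
wrist_force: [0.1, -0.4, -1.7]
finger_gap: 0.0078
```

```bash
python3 -c "
from h import *
goal([T[0],T[1],.1105],sx)
"
```

```text
t 11.1 p [ 0.6105 -0.1728  0.1098] gap 0.0078 F [ 0.1 -0.4 -1.7] shift [-0.0007  0.0009 -0.0003] rot [-0.01  0.01 -0.11]
```

Emit:
servo_tool(
  targets=[
    [0.0007,0,0,0,0,0,-1],
    [0.0013,0,0,0,0,0,-1],
    [0.002,0,0,0,0,0,-1],
    [0.0025,0,0,0,0,0,-1],
    [0.003,0,0,0,0,0,-1],
  ],
)

```text
time: 11.6
ee_pos: [0.6108, -0.1728, 0.109]
eef_rot: [0.545, 0.452, 0.543, -0.451]
wrist_force: [-6.2, 1.8, 18.5]
finger_gap: 0.0079
```

```bash
python3 -c "
from h import *
goal([T[0],T[1],.1105],sx)
"
```

```text
t 11.6 p [ 0.6108 -0.1728  0.109 ] gap 0.0079 F [-6.2  1.8 18.5] shift [-0.0015  0.0006 -0.0003] rot [-0.02  0.06 -0.11]
```

Emit:
servo_tool(
  targets=[
    [-0.0015,0,0,0,0,0,-1],
    [-0.0015,0,0,0,0,0,-0.8],
    [-0.0015,0,0,0,0,0,-0.4],
    [-0.0015,0,0,0,0,0,0],
    [-0.0015,0,0,0,0,0,0.5],
  ],
)

```text
time: 12.1
ee_pos: [0.6105, -0.1727, 0.108]
eef_rot: [0.545, 0.452, 0.544, -0.451]
wrist_force: [-0.2, 0.2, 0.3]
finger_gap: 0.0291
```

Emit:
servo_tool(
  targets=[
    [0,0,0,0,0,0,0.9],
    [0,0,0,0,0,0,0.9],
    [0,0,0,0,0,0,0.9],
    [0,0,0,0,0,0,0.9],
    [0,0,0,0,0,0,0.9],
  ],
)

```text
time: 12.6
ee_pos: [0.6105, -0.1728, 0.1083]
eef_rot: [0.545, 0.452, 0.544, -0.451]
wrist_force: [0.0, -0.5, -0.0]
finger_gap: 0.0693
```

```bash
python3 -c "
from h import *
goal([T[0],T[1],.1105],sx)
shot('scene','s13');shot('wrist','w13')
goal([T[0],T[1],.1105],sx)
a=cv2.resize(cv2.imread('pics/s13.png')[140:260,270:370],None,fx=4,fy=4,interpolation=cv2.INTER_CUBIC)
b=cv2.resize(cv2.imread('pics/w13.png'),(533,400))
cv2.imwrite('pics/s13z.png',a);
"
```

```text
t 12.6 p [ 0.6105 -0.1728  0.1083] gap 0.0693 F [ 0.  -0.5 -0. ] shift [-0.0022  0.0009 -0.0003] rot [-0.01  0.01 -0.1 ]
t 12.7 p [ 0.6105 -0.1728  0.1083] gap 0.0773 F [0.1 0.4 0.6] shift [-0.0022  0.0009 -0.0003] rot [-0.01  0.01 -0.1 ]
```

View pics/s13z.png

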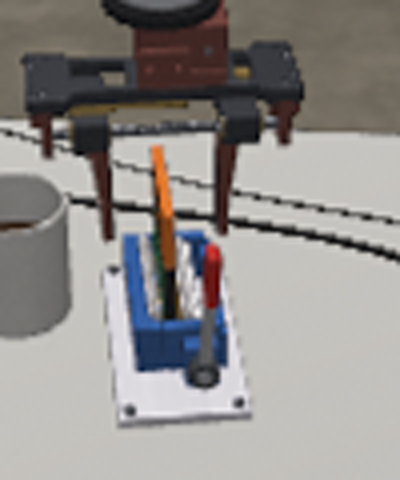

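View pics/w13.png

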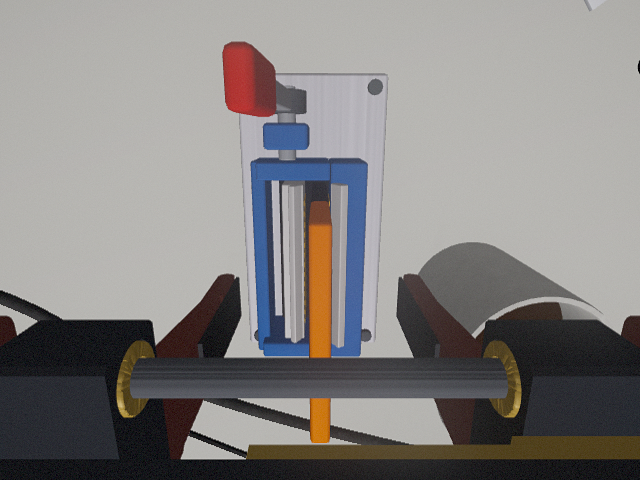

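Emit:
servo_tool(
  targets=[
    [-0.02,0,0,0,0,0,0.9],
    [-0.045,0,0,0,0,0,0.9],
    [-0.075,0,0,0,0,0,0.9],
    [-0.11,0,0,0,0,0,0.9],
    [-0.135,0,0,0,0,0,0.9],
  ],
)

```text
time: 13.2
ee_pos: [0.6108, -0.1728, 0.2457]
eef_rot: [0.545, 0.452, 0.543, -0.451]
wrist_force: [0.8, -0.2, 0.2]
finger_gap: 0.0839
```

```bash
cat >> h.py <<'E'
def tip(x,y,z,yv=None):  # tool goal with fingertip centre at slot coords (x,y), world z
    goal(SLOT*[1,1,0]+x*sx+y*sy+np.array([0,0,z+.022]), sy if yv is None else yv)
E
python3 -c "
from h import *
shot('wrist','w14'); shot('scene','s14')
print(np.round(manip.state()['joint_positions'],2))
tip(.02,.09,.2)
cv2.imwrite('pics/w14z.png',cv2.resize(cv2.imread('pics/w14.png')[60:300,220:420],None,fx=3,fy=2.5,interpolation=cv2.INTER_CUBIC))
cv2.imwrite('pics/s14z.png',cv2.resize(cv2.imread('pics/s14.png')[140:330,250:370],None,fx=3,fy=3,interpolation=cv2.INTER_CUBIC))
"
```

```text
[ 0.5   0.44 -0.43  1.63  0.2   1.1   0.19]
t 13.3 p [ 0.6125 -0.1729  0.2476] gap 0.0833 F [ 0.2 -0.8 -0.5] shift [ 0.0255  0.0193 -0.0899] rot [-90.01   0.52  -0.24]
```

View pics/w14z.png

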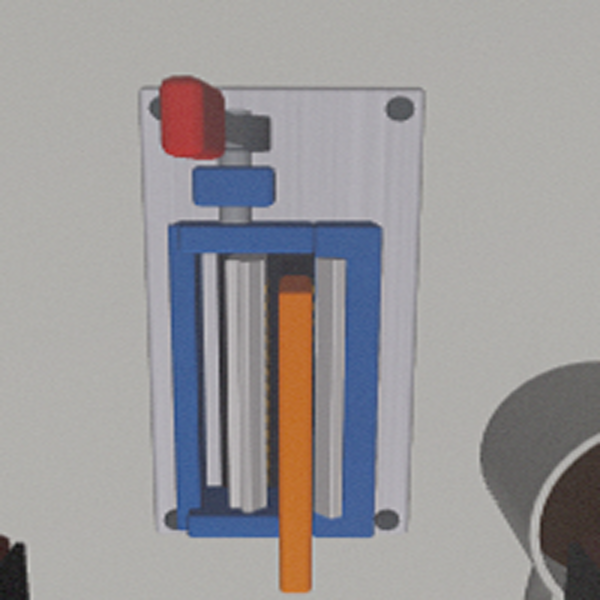

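View pics/s14z.png

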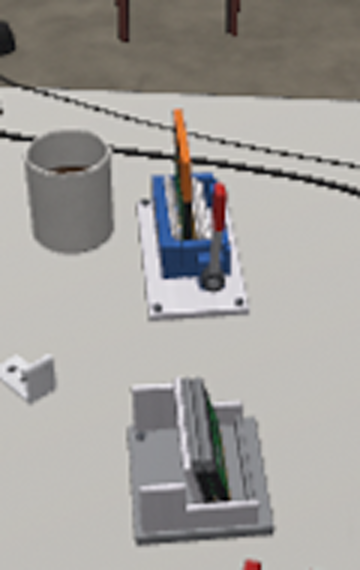

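```bash
python3 -c "
from h import *
d=load('w14')
for z in (.122,.127,.132,.137):
  P=onz(d,[(220+295/3,60+291/2.5),(220+295/3,60+591/2.5)],z)-SLOT;print(z,(P@sx).round(4),(P@sy).round(4),np.diff(P@sy))
P=onz(d,[(220+185/3,60+76/2.5),(220+185/3,60+157/2.5)],.13)-SLOT;print((P@sx).round(4),(P@sy).round(4))
"
```

```text
0.122 [0.0005 0.0005] [ 0.0449 -0.0459] [-0.09073812]
0.127 [0.0005 0.0005] [ 0.0454 -0.0436] [-0.08902035]
0.132 [0.0005 0.0005] [ 0.046  -0.0413] [-0.08730257]
0.137 [0.0005 0.0005] [ 0.0466 -0.039 ] [-0.0855848]
[-0.0228 -0.0233] [0.1001 0.0804]
```

Emit:
servo_tool(
  targets=[
    [0,0.002,-0.01,-8.5,0,0,-1],
    [0,0.004,-0.027,-17,0,0,-1],
    [0,0.006,-0.045,-25.5,0.1,0,-1],
    [0,0.008,-0.063,-34,0.2,0,-1],
    [0,0.01,-0.08,-42.5,0.3,0,-1],
  ],
  force=15,
)

```text
time: 13.8
ee_pos: [0.6047, -0.0915, 0.2423]
eef_rot: [0.67, 0.223, 0.673, -0.22]
wrist_force: [0.2, 0.3, 0.5]
finger_gap: 0.0471
```

```bash
python3 -c "
from h import *
tip(.02,.09,.2)"
```

```text
t 13.8 p [ 0.6047 -0.0915  0.2423] gap 0.0471 F [0.2 0.3 0.5] shift [0.0203 0.0145 0.0022] rot [-47.14  -0.19  -0.25]
```

Emit:
servo_tool(
  targets=[
    [0.003,0.003,0,-8.5,0,0,-1],
    [0.006,0.006,0.001,-17,0,0,-1],
    [0.009,0.009,0.001,-25.5,0,-0.1,-1],
    [0.012,0.012,0.002,-34,0,-0.2,-1],
    [0.016,0.0145,0.002,-42.5,-0.1,-0.2,-1],
  ],
)

```text
time: 14.3
ee_pos: [0.6154, -0.0817, 0.2262]
eef_rot: [0.706, -0.037, 0.707, 0.037]
wrist_force: [-0.5, 0.6, -0.5]
finger_gap: 0.0069
```

```bash
python3 -c "
from h import *
tip(.02,.09,.2); print('next');tip(.02,.09,.112)"
```

```text
t 14.3 p [ 0.6154 -0.0817  0.2262] gap 0.0069 F [-0.5  0.6 -0.5] shift [ 0.0042  0.0007 -0.0003] rot [-4.65 -0.06 -0.07]
next
t 14.3 p [ 0.6154 -0.0817  0.2262] gap 0.0069 F [-0.5  0.6 -0.5] shift [ 0.0922  0.0006 -0.0002] rot [-4.65 -0.06 -0.07]
```

Emit:
servo_tool(
  targets=[
    [0.01,0,0,-4.65,0,0,-1],
    [0.035,0,0,-4.65,0,0,-1],
    [0.06,0,0,-4.65,0,0,-1],
    [0.085,0,0,-4.65,0,0,-1],
    [0.092,0,0,-4.65,0,0,-1],
  ],
)

```text
time: 14.8
ee_pos: [0.6133, -0.082, 0.1318]
eef_rot: [0.702, -0.063, 0.706, 0.064]
wrist_force: [-0.0, 0.3, 0.4]
finger_gap: 0.0002
```

```bash
python3 -c "
from h import *
shot('scene','s15'); shot('wrist','w15')
tip(.02,.09,.112)
cv2.imwrite('pics/s15z.png',cv2.resize(cv2.imread('pics/s15.png')[120:260,260:380],None,fx=4,fy=4,interpolation=cv2.INTER_CUBIC))
for th in (1.4,1.2,1.0,.8,.6,.4,.2,0,-.05):
  print(th,'x',round(-.017-.08*np.cos(th)+.005*np.sin(th)+.010,4),'z',round(.03+.08*np.sin(th)+.005*np.cos(th),4))
"
```

```text
t 14.9 p [ 0.6146 -0.0817  0.1339] gap 0.001 F [-0.   0.2 -0.3] shift [-0.0001  0.0006  0.0006] rot [-0.34 -0.16 -0.11]
1.4 x -0.0157 z 0.1097
1.2 x -0.0313 z 0.1064
1.0 x -0.046 z 0.1
0.8 x -0.0591 z 0.0909
0.6 x -0.0702 z 0.0793
0.4 x -0.0787 z 0.0658
0.2 x -0.0844 z 0.0508
0 x -0.087 z 0.035
-0.05 x -0.0871 z 0.031
```

View pics/s15z.png

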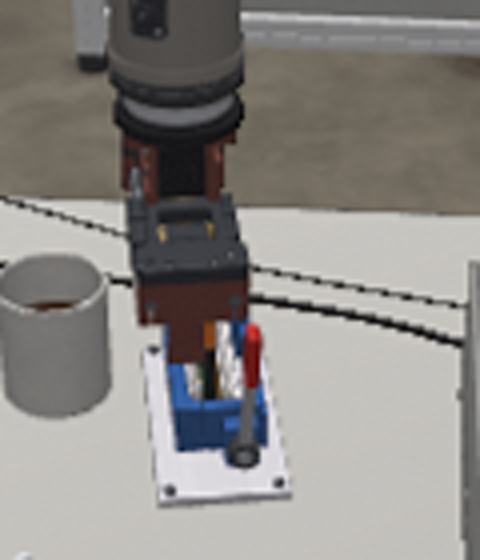

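View pics/w15.png

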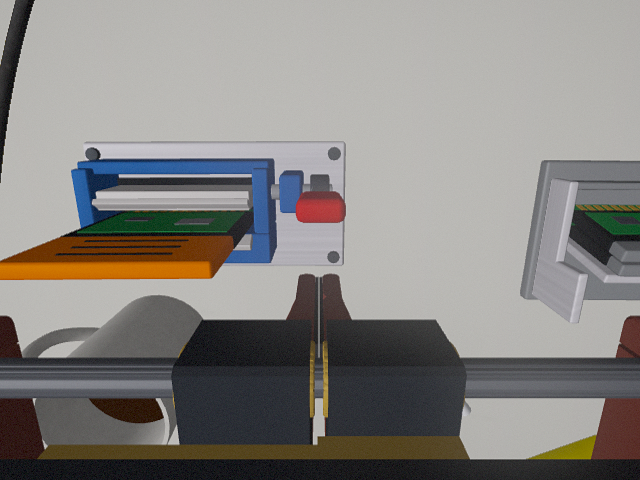

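Emit:
servo_tool(
  targets=[
    [0,0,-0.018,0,0,0,-1],
    [0.001,0,-0.03,0,0,0,-1],
    [0.002,0,-0.038,0,0,0,-1],
    [0.004,0,-0.046,0,0,0,-1],
    [0.0056,0,-0.053,0,0,0,-1],
  ],
)

```text
time: 15.4
ee_pos: [0.5636, -0.0914, 0.1304]
eef_rot: [0.705, -0.063, 0.704, 0.064]
wrist_force: [3.1, 0.8, 1.1]
finger_gap: 0.0005
```

```bash
python3 -c "
from h import *
tip(-.0591,.09,.0909)"
```

```text
t 15.4 p [ 0.5636 -0.0914  0.1304] gap 0.0005 F [3.1 0.8 1.1] shift [ 0.0174  0.0005 -0.0267] rot [-0.36  0.09 -0.01]
```

Contact made (3 N). Continuing along the arc.

Emit:
servo_tool(
  targets=[
    [0.003,0,-0.007,0,0,0,-1],
    [0.006,0,-0.014,0,0,0,-1],
    [0.01,0,-0.02,0,0,0,-1],
    [0.014,0,-0.024,0,0,0,-1],
    [0.018,0,-0.028,0,0,0,-1],
  ],
)

```text
time: 15.9
ee_pos: [0.5353, -0.0963, 0.1112]
eef_rot: [0.704, -0.063, 0.705, 0.064]
wrist_force: [0.8, -0.4, 2.5]
finger_gap: 0.0005
```

```bash
python3 -c "
from h import *
tip(-.0787,.09,.0658)
shot('scene','s16')
cv2.imwrite('pics/s16z.png',cv2.resize(cv2.imread('pics/s16.png')[120:260,260:380],None,fx=4,fy=4,interpolation=cv2.INTER_CUBIC))
"
```

```text
t 15.9 p [ 0.5353 -0.0963  0.1112] gap 0.0005 F [ 0.8 -0.4  2.5] shift [ 0.0234  0.0001 -0.0175] rot [-0.36 -0.04 -0.05]
```

View pics/s16z.png

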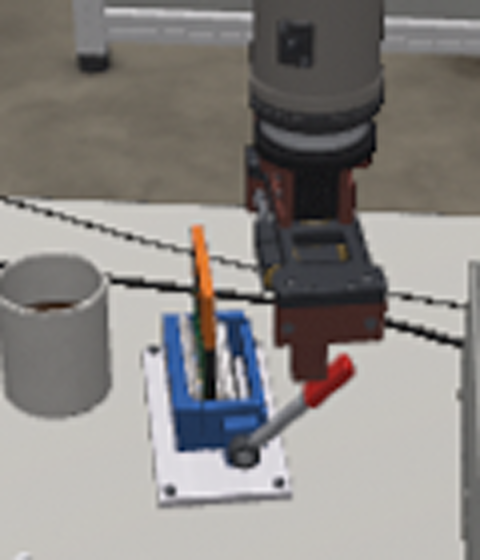

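Emit:
servo_tool(
  targets=[
    [0.001,0,-0.007,0,0,0,-1],
    [0.006,0,-0.013,0,0,0,-1],
    [0.012,0,-0.018,0,0,0,-1],
    [0.018,0,-0.021,0,0,0,-1],
    [0.024,0,-0.024,0,0,0,-1],
  ],
)

```text
time: 16.45
ee_pos: [0.5113, -0.1007, 0.087]
eef_rot: [0.704, -0.063, 0.705, 0.064]
wrist_force: [0.1, -0.1, 2.5]
finger_gap: 0.0009
```

```bash
python3 -c "
from h import *
tip(-.090,.09,.0508); tip(-.09,.09,.035)"
```

```text
t 16.45 p [ 0.5113 -0.1007  0.087 ] gap 0.0009 F [ 0.1 -0.1  2.5] shift [ 0.0142  0.     -0.0044] rot [-0.36 -0.09 -0.05]
t 16.45 p [ 0.5113 -0.1007  0.087 ] gap 0.0009 F [ 0.1 -0.1  2.5] shift [ 0.03    0.     -0.0044] rot [-0.36 -0.09 -0.05]
```

Emit:
servo_tool(
  targets=[
    [0.006,0,-0.002,0,0,0,-1],
    [0.012,0,-0.004,0,0,0,-1],
    [0.018,0,-0.004,0,0,0,-1],
    [0.023,0,-0.004,0,0,0,-1],
    [0.027,0,-0.004,0,0,0,-1],
  ],
)

```text
time: 16.95
ee_pos: [0.5081, -0.1012, 0.0601]
eef_rot: [0.704, -0.063, 0.705, 0.064]
wrist_force: [-1.1, 0.4, 2.3]
finger_gap: 0.0009
```

```bash
python3 -c "
from h import *
tip(-.09,.09,.035)
shot('scene','s17')
tip(-.09,.09,.035)
cv2.imwrite('pics/s17z.png',cv2.resize(cv2.imread('pics/s17.png')[120:260,260:380],None,fx=4,fy=4,interpolation=cv2.INTER_CUBIC))
"
```

```text
t 16.95 p [ 0.5081 -0.1012  0.0601] gap 0.0009 F [-1.1  0.4  2.3] shift [ 0.0031  0.     -0.0012] rot [-0.35 -0.04 -0.06]
t 17.0 p [ 0.508  -0.1012  0.0597] gap 0.0007 F [-0.4 -0.6 -0.7] shift [ 0.0027 -0.     -0.0011] rot [-0.35 -0.05 -0.07]
```

View pics/s17z.png

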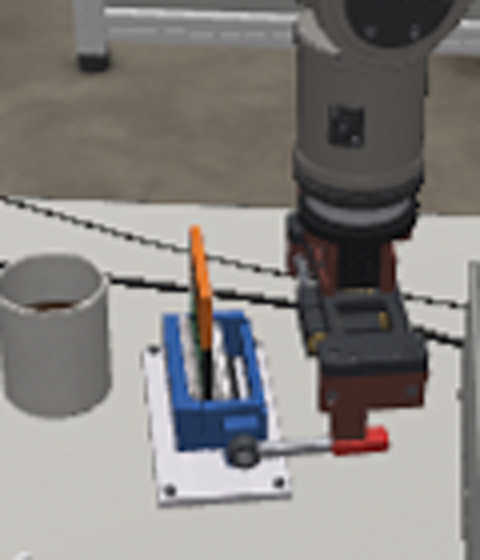

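Nearly shut, so I'll press on gently down to the stop.

Emit:
servo_tool(
  targets=[
    [0.001,0,-0.003,0,0,0,-1],
    [0.002,0,-0.006,0,0,0,-1],
    [0.003,0,-0.006,0,0,0,-1],
    [0.004,0,-0.006,0,0,0,-1],
    [0.005,0,-0.006,0,0,0,-1],
  ],
)

```text
time: 17.5
ee_pos: [0.5027, -0.1022, 0.0568]
eef_rot: [0.704, -0.064, 0.704, 0.063]
wrist_force: [-5.4, 0.2, 22.0]
finger_gap: 0.0007
```

```bash
python3 -c "
from h import *
tip(-.095,.09,.035)"
```

```text
t 17.5 p [ 0.5027 -0.1022  0.0568] gap 0.0007 F [-5.4  0.2 22. ] shift [-0.0002 -0.     -0.0008] rot [-0.36  0.01  0.01]
```

Emit:
servo_tool(
  targets=[
    [-0.01,0,0,0,0,0,-1],
    [-0.03,0,0,0,0,0,-1],
    [-0.06,0,0,0,0,0,-1],
    [-0.1,0,0,0,0,0,-1],
    [-0.15,0,0,0,0,0,-1],
  ],
)

```text
time: 18.0
ee_pos: [0.5008, -0.1024, 0.2059]
eef_rot: [0.703, -0.063, 0.706, 0.064]
wrist_force: [1.4, -1.9, -0.0]
finger_gap: 0.0005
```

Emit:
servo_tool(
  targets=[
    [-0.03,0,0,0,0,0,-1],
    [-0.06,0,0,0,0,0,-1],
    [-0.08,0,0,0,0,0,-1],
    [-0.08,0,0,0,0,0,-1],
    [-0.08,0,0,0,0,0,-1],
  ],
)

```text
time: 18.5
ee_pos: [0.502, -0.1027, 0.2853]
eef_rot: [0.704, -0.063, 0.704, 0.063]
wrist_force: [-0.4, 0.6, -0.9]
finger_gap: 0.0004
```

```bash
python3 -c "
from h import *
shot('scene','s18'); shot('wrist','w18'); shot('top','t18')
tip(-.095,.09,.035)
cv2.imwrite('pics/s18z.png',cv2.resize(cv2.imread('pics/s18.png')[140:330,250:370],None,fx=4,fy=3,interpolation=cv2.INTER_CUBIC))
"
```

```text
t 18.65 p [ 0.5016 -0.1025  0.2843] gap 0.0007 F [-0.2 -0.6  0.6] shift [ 0.2273 -0.0003  0.001 ] rot [-0.35 -0.13 -0.11]
```

View pics/s18z.png

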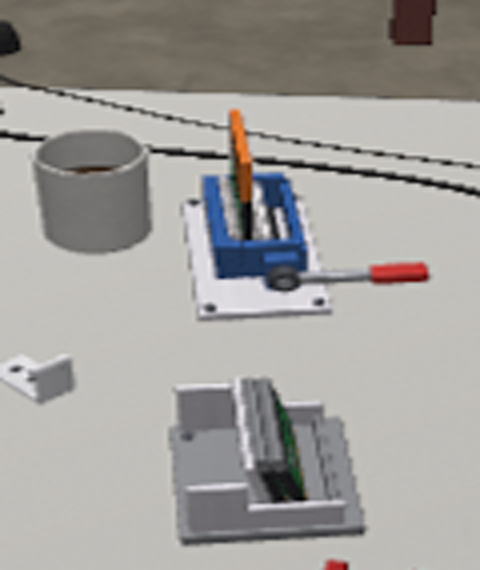

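View pics/w18.png

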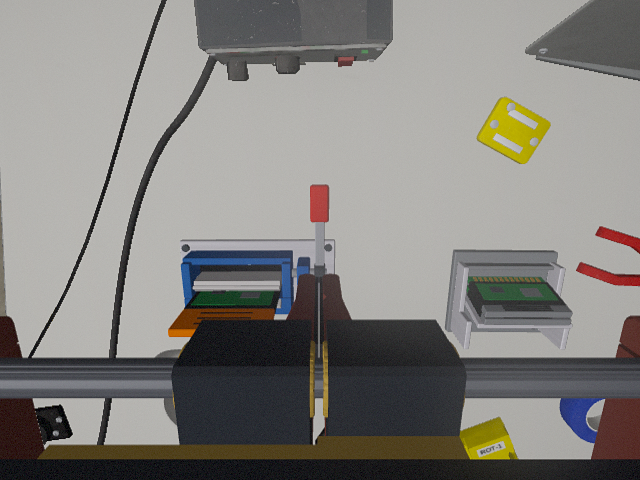

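```bash
python3 - <<'E'
from h import *
d=load('s18'); w=load('w18')
H=SLOT*[1,1,0]-.017*sx+.09*sy+[0,0,.03]
for th in (0,.1,.2): print(th,[proj(q,H+r*(-np.cos(th)*sx+np.array([0,0,np.sin(th)])))[0].round(1).tolist() for q in (d,w) for r in (0,.058,.098)])
im=d['color'].astype(int); m=(im[...,0]>140)&(im[...,1]<70)&(im[...,2]<80); m[:190]=0;m[300:]=0;m[:,:320]=0;m[:,375:]=0
y,x=np.where(m);k=(y<260);print('scene red',x[k].min(),x[k].max(),[(c,y[k&(x==c)].mean()) for c in range(x[k].min(),x[k].max()+1,3)])
im=w['color'].astype(int); m=(im[...,0]>140)&(im[...,1]<70)&(im[...,2]<80);m[:150]=0;m[240:]=0;m[:,:300]=0;m[:,340:]=0;y,x=np.where(m);print('wrist red',y.min(),y.max())
for t in (0,.05,.1): 
  cz_=np.cos(t)*np.array([0,0,1])+np.sin(t)*sx; F=SLOT+.003*sx
  print('card pred',t,proj(d,[F+cz_*.115+.045*sy,F+cz_*.073+.045*sy,F+cz_*.115-.045*sy]).round(1).tolist(),'wrist',proj(w,[F+cz_*.115+.045*sy-.004*sx,F+cz_*.115-.045*sy-.004*sx,F+cz_*.073+.045*sy-.004*sx]).round(1).tolist())
im=cv2.imread('pics/s18.png')[170:235,295:330];cv2.imwrite('pics/c18.png',cv2.resize(im,None,fx=9,fy=9,interpolation=cv2.INTER_CUBIC))
im=cv2.imread('pics/w18.png')[230:350,150:350];cv2.imwrite('pics/c18w.png',cv2.resize(im,None,fx=4,fy=4,interpolation=cv2.INTER_CUBIC))
E
```

```text
0 [[319.6, 232.5], [341.0, 231.0], [355.7, 230.0], [318.6, 272.7], [318.3, 222.1], [318.1, 184.9]]
0.1 [[319.6, 232.5], [341.0, 229.3], [355.7, 227.1], [318.6, 272.7], [318.3, 223.7], [318.1, 186.7]]
0.2 [[319.6, 232.5], [340.7, 227.6], [355.3, 224.3], [318.6, 272.7], [318.3, 225.7], [318.1, 189.5]]
scene red 343 356 [(343, np.float64(231.0)), (346, np.float64(230.0)), (349, np.float64(230.0)), (352, np.float64(230.0)), (355, np.float64(229.5))]
wrist red 186 221
card pred 0 [[310.1, 193.3], [310.3, 206.5], [307.1, 175.4]] wrist [[267.8, 329.5], [165.6, 330.1], [273.2, 308.1]]
card pred 0.05 [[307.9, 193.5], [308.9, 206.6], [305.0, 175.6]] wrist [[268.1, 335.3], [166.5, 335.9], [273.4, 311.4]]
card pred 0.1 [[305.7, 193.7], [307.6, 206.7], [302.9, 175.8]] wrist [[268.4, 340.8], [167.4, 341.3], [273.6, 314.7]]
```

View pics/c18.png

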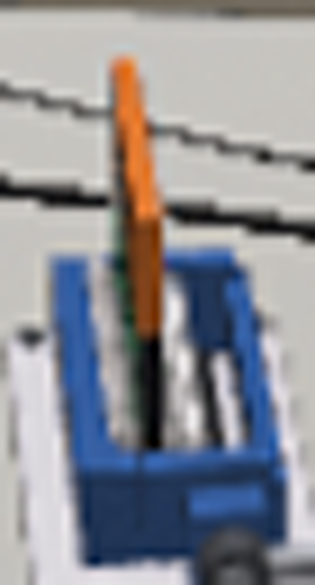

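View pics/c18w.png

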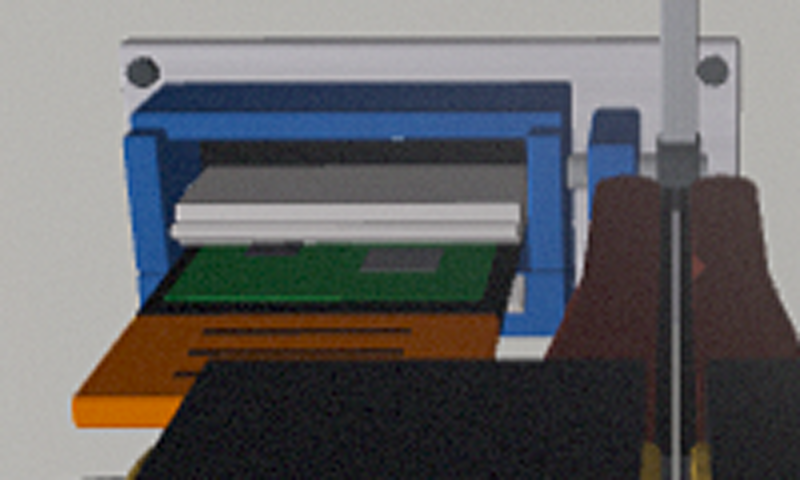

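```bash
python3 -c "
from h import *
print(manip.sign_off(), manip.state()['time'])"
```

```text
the job is handed in; nothing more can be done
the job is handed in; nothing more can be done
```

The tall card is in the blue socket, let go and clamped with the lever shut. I handed the job in at about 18.7 s of the 54 s allowed; the hand-in gives no verdict.

**What I did:** I gripped the card along its lean by the orange grip, drew it straight up out of the rack and turned it upright. I then lowered it slowly until the wrist force showed the slot floor, backed off and opened the fingers. With closed fingers I pushed the lever round to its stop (22 N there) and moved the arm clear.

**Last checks:**
- **Lever:** both cameras put it at about 0 to 0.03 rad, so it is shut.
- **Card:** it looks upright, with its top edge at the height expected for standing on the floor. Along the slot it is within about 1 to 3 mm of the middle.
- **Short cards:** both are still leaning in the rack.
- **Bystanders:** the arm met no unexpected force near them and nothing looked moved. I did not measure their positions.

**One disagreement:** the scene and wrist pictures put the card about 1 to 4 mm further from the fixed jaw than the expected +3 mm. At the far end of that range the foot would be just on the wrong side of the slot's middle. With the lever at its stop the slot is only as wide as the card, so I took this as calibration error and did not measure it again.

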